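# Put the hollow punches back in their graded rack and lock it

## Robot

A 7-joint arm with a two-finger parallel gripper is mounted at the origin on a cart in front of the work surface, level with it; the furniture and walls round the work are solid. World frame = base frame: x ahead of the robot, y to its left, z up, the work surface at z = 0. Lengths are in m, angles in rad, forces in N, time in s.
With the tool pointing down it reaches from about 0.4 to 0.9 m from the base axis. Payload 5.5 kg.
Tool frame: the origin (TCP) lies on the front face of the gripper's body, between the roots of the fingers; the fingertips stand 73 mm ahead of it and the grasp point (between the pads) lies 54 mm ahead of it (ctrl.grasp_offset is the distance from the TCP to the grasp point, in m); z points along the fingers, y is the direction in which the jaws open and shut (so a half turn about z gives the same grasp; the last joint's range is limited). The gripper opens to 85 mm and grips with 20 to 120 N. Pads are 22 mm wide; open, the fingers measure 114 mm over their backs; the gripper's body (76 mm by 85 mm) begins 54 mm behind the grasp point. The pads swing forward as they close: fully open they stand 13 mm farther back than shut.
Start: joints at [-1.037, 0.501, -0.427, 1.55, 0.221, 1.138, -0.21], TCP at [0.174, 0.626, 0.304] pointing down, gripper open.
Joint ranges: [-2.88, 2.88], [-0.31, 2.03], [-1.54, 1.56], [0.2, 2.42], [-1.41, 4.55], [0.19, 2.02], [-2.57, 2.57]. Speed limits (rad/s): [2.57, 2.57, 3.14, 3.14, 3.14, 3.14, 3.14].

## Interface

Orientations are given as a unit quaternion [x, y, z, w].
In Python, from rig import ctrl, cams, hand_in gives the robot as it stands.
- The arm moves only by the shell command python3 -m crank 'ROWS' [OPENING]. ROWS is JSON, a list of rows, each an object of numbers: "tx", "ty", "tz": the shift along the tool's x, y, z in m; "twist": the turn about the tool's z in rad. A call has exactly 5 rows; each row shifts and turns the pose as measured when the row begins, along the tool's axes as they then stand; what a row does not reach is not made up. A row lasts 1/8 s, in which the tool goes at most 62.5 mm and 10.7 degrees, less where a joint would pass 70% of its speed; a pose out of reach is approached as far as the arm can. A call with a gripper value outside its range is refused whole. OPENING is the opening, from -1 (shut) to 1 (fully open), so that 0 is half open, set as the call begins (- or left out, the last holds). The fingers move at their own pace and stop on an object; the grip force is fixed at half the most. Time passes only in rows, so rows that do not move let the fingers close, or fill a call up. It gives the time, the measured TCP pose, the force and the opening at its end, in the units of the state.
- ctrl.state(): the state, without advancing time (a new reading comes with each control period).
- cams.grab_frame(name): name is "scene" or "top" or "wrist"; returns (picture, depth): 384x512x3 uint8, red, green, blue; 384x512 float32, m along the optical axis (not along the pixel's ray), 0 where there is no reading.
- cams.camera_info(name): a dict with "mtx" (3x3 intrinsics, pixels), "xyz" and "rotation" of the camera in the world. Camera axes: x right, y down, z forward; pixel columns grow to the right and rows downward; lengths in m; the calibration is good to about 2 mm. A picture is of the moment at which its call begins: read the wrist's pose just before it. camera_info takes no time and is no camera call; for the wrist camera it gives the pose at the moment of the call.
- hand_in(): hands the job in, once; it reports no verdict.
The state is a dict: "clock": time; "qpos": joint angles; "joint_velocities": joint speeds; "tau": joint torques, N m; "tool_pos": TCP position; "tcp_rot": TCP orientation; "ft_force": force on the tool from outside, world axes, zero at the start; "torque": the same for the moment, N m; "finger_gap": finger opening in m.
Only numpy, scipy, OpenCV 4.12 (cv2) and the standard library are available. Lean on these libraries where they do the work, as an engineer would, in place of code of your own. Each camera call takes 0.05 s, during which the arm holds its last target.

## Task

Put the two hollow punches that stand loose on the bench back into the rack, each in the hole whose width matches its stem, pushed fully home so that its collar rests on the block. Then swing the keeper bar shut until it clicks past the spring ball against its stop. Leave the punch that is already in the rack and the other things on the bench where they are.

Things in the scene. Friction and masses are not known exactly. Their poses are not given: they have to be found in the camera images.
- rack: plain aluminium block fixed to the bench, 70 mm (x) by 226 mm (y) by 50 mm high, with a straight row of four round holes along its y axis, graded from the narrowest (at -y, beside the keeper's hinge) to the widest (at +y). Origin at the centre of its underside, on the bench; z up, +x away from the robot at yaw 0
- rack_hole0 (a point): centre of the mouth (level with the block's top) of the narrowest hole, for the 16 mm stem: 18 mm wide, 40 mm deep, with a 2 mm chamfer; on the row, 66 mm towards the hinge from the block's centre (its punch is already in it)
- rack_hole1 (a point): centre of the mouth (level with the block's top) of the second hole, for the 20 mm stem: 22 mm wide, 40 mm deep, with a 2 mm chamfer; on the row, 22 mm towards the hinge from the block's centre (empty)
- rack_hole2 (a point): centre of the mouth (level with the block's top) of the third hole, for the 24 mm stem: 26 mm wide, 40 mm deep, with a 2 mm chamfer; on the row, 22 mm towards the free end from the block's centre (empty)
- rack_hole3 (a point): centre of the mouth (level with the block's top) of the widest hole, for the 28 mm stem: 30 mm wide, 40 mm deep, with a 2 mm chamfer; on the row, 66 mm towards the free end from the block's centre (empty; its punch is not here)
- punch_20_mid (a point): hollow punch standing upright and loose on the bench: steel stem 20 mm in diameter, 35 mm long; above it a steel collar 40 mm in diameter, 6 mm thick; on top a black round grip 24 mm in diameter, 44 mm long. 85 mm tall, about 0.1 kg. The point is on its axis half-way up, 42.5 mm above the foot, 1.5 mm above the collar; seated, it is 57.5 mm above the bench. z is its axis, up
- punch_24_mid (a point): hollow punch standing upright and loose on the bench: steel stem 24 mm in diameter, 35 mm long; above it a steel collar 40 mm in diameter, 6 mm thick; on top a black round grip 24 mm in diameter, 44 mm long. 85 mm tall, about 0.1 kg. The point is on its axis half-way up, 42.5 mm above the foot, 1.5 mm above the collar; seated, it is 57.5 mm above the bench. z is its axis, up
- punch_20: the same punch with the 20 mm stem; origin at the centre of its foot
- punch_24: the same punch with the 24 mm stem; origin at the centre of its foot
- punch_16_mid (a point): the punch with a 16 mm stem, otherwise like the two others, already seated in the narrowest hole: leave it there. The point is on its axis half-way up
- keeper (a joint): keeper angle, rad: 0 shut (bar along the row, over the robot-side edges of the seated collars); grows as it opens, counter-clockwise from above, towards the robot, to 1.75; starts at 1.0 to 1.35. Light hinge (under 1 N at the post), stays where left. In the last 0.07 rad it rides over a spring ball (about 3 N at the post), then snaps to its stop at 0. An unseated punch blocks it
- keeper_hinge (a point): the keeper's vertical hinge axis, at the height of the bar's middle (63 mm above the bench), at the narrow-hole end of the block, 98 mm along the row from its centre and 18 mm to the robot's side of the row. The bar is a flat steel bar 8 mm wide, 8 mm thick, its top 67 mm above the bench, reaching 202 mm from this axis
- keeper_post (a point): middle of the keeper's upright thumb post, a dark steel pin 12 mm in diameter, 36 mm tall (67 to 103 mm above the bench; point at 85 mm), on an ear 18 mm wide that sticks out of the bar on the robot's side when shut: 120 mm along the bar from the hinge axis and 32 mm to the side. Shut, it is 50 mm to the robot's side of the row, level with the third hole
- powder_jar: white round jar with a coloured lid, 57 mm wide, 66 mm tall, behind the rack; origin under its centre; bystander
- funnel: small funnel standing on its mouth, 72 mm wide, 85 mm tall, behind the rack on the left; origin under its centre; bystander
Things that resemble listed ones, but are neither listed nor needed, are in the scene too. What is shaped like the punch_20 but brown or green is not meant.

How it is judged:
On the way, in this order (a step that is already met when the one before it is completed fails the run):
1. both loose punches are fully home in their matching holes while the keeper is still open (horizontal distance between punch_20_mid and rack_hole1 below 0.005 m and z of punch_20_mid in the frame of rack between 0.055 and 0.06 m and angle between each of punch_20_mid, punch_24_mid's own z axis and vertical below 0.08 rad and horizontal distance between punch_24_mid and rack_hole2 below 0.005 m and z of punch_24_mid in the frame of rack between 0.055 and 0.06 m and value of joint keeper above 0.3 rad), for 0.2 s.
2. the keeper is swung shut past its spring ball (value of joint keeper below 0.02 rad), for 0.2 s.
At the end, for the whole second after the job is handed in: The 20 mm punch is in the second hole and the 24 mm punch in the third, each within 5 mm of the hole's axis, upright within 0.08 rad, its collar within 2.5 mm of the block's top, and at rest; the keeper is shut (under 0.02 rad); the 16 mm punch is still in its hole (moved under 6 mm) (horizontal distance between punch_20_mid and rack_hole1 below 0.005 m and z of punch_20_mid in the frame of rack between 0.055 and 0.06 m and angle between each of punch_20_mid, punch_24_mid's own z axis and vertical below 0.08 rad and horizontal distance between punch_24_mid and rack_hole2 below 0.005 m and z of punch_24_mid in the frame of rack between 0.055 and 0.06 m and linear speed of each of punch_20, punch_24 below 0.02 m/s and value of joint keeper below 0.02 rad and distance of punch_16_mid from where it was at the start of the episode below 0.006 m); the robot touches nothing.
It fails at once if the punch already in the rack is pulled out (moved more than 15 mm) (distance of punch_16_mid from where it was at the start of the episode above 0.015 m).
It fails at once if the powder jar is moved more than 30 mm (distance of powder_jar from where it was at the start of the episode above 0.03 m).
It fails at once if the funnel is moved more than 30 mm (distance of funnel from where it was at the start of the episode above 0.03 m).
It also fails if it takes over 72 s, if anything falls off the work surface, if the arm or the gripper's body presses on something with over 40 N, if the wrist force passes 120 N, or if a joint passes its speed limit or range.

## Working session

There is one attempt and no reset: what is moved stays moved. The work goes in short steps, Python scripts to look and compute and a shell command to move; the robot and the scene stay as the last step left them, time stands still between calls to the robot, and variables do not carry over. Pictures are saved under pics/ and viewed, and the job is handed in when it is done.

```bash
ls; mkdir -p pics; python3 - <<'E'
from rig import ctrl,cams
import cv2,numpy as np
print(ctrl.state(), ctrl.grasp_offset)
for n in ("scene","top","wrist"):
    p,d=cams.grab_frame(n); cv2.imwrite(f"pics/{n}0.png",p[:,:,::-1]); np.save(f"pics/{n}0.npy",d)
    i=cams.camera_info(n); print(n,np.round(i["mtx"],1).tolist(),np.round(i["xyz"],4),np.round(i["rotation"],4).tolist())
E
```

```text
pics
{'clock': 0.0, 'qpos': array([-1.03682518,  0.50185789, -0.42680459,  1.55141345,  0.22080497,
        1.13828349, -0.21029181]), 'joint_velocities': array([-1.79814156e-03,  9.03864185e-04,  2.77194033e-04,  5.66000535e-04,
        4.90488105e-04, -7.52971249e-05, -8.72332933e-04]), 'tau': array([ 4.91224375e-05, -5.69510329e+01, -5.81611454e+00, -2.80934662e+01,
        1.05828294e-02,  1.17626906e-02, -1.79066426e-06]), 'tool_pos': array([0.1737574 , 0.62579477, 0.3028693 ]), 'tcp_rot': array([ 1.34937821e-01,  9.90853611e-01, -9.37280683e-04, -1.67082064e-04]), 'ft_force': array([ 0.43004645,  0.17618292, -0.05530899]), 'torque': array([0.0110057 , 0.00797686, 0.00557908]), 'finger_gap': 0.08555663845870759} 0.0539
scene [[427.9, 0.0, 259.8], [0.0, 427.9, 193.7], [0.0, 0.0, 1.0]] [0.2377 0.6297 0.629 ] [-0.1762, 0.8595, -0.4672, 0.1094]
top [[455.5, 0.0, 263.1], [0.0, 455.5, 185.4], [0.0, 0.0, 1.0]] [ 0.5543 -0.1161  1.2427] [0.71, -0.7041, 0.0157, 0.0]
wrist [[326.4, 0.0, 257.6], [0.0, 326.4, 188.3], [0.0, 0.0, 1.0]] [0.094  0.6495 0.3733] [0.7853, 0.5973, 0.0979, 0.1298]
```

View pics/scene0.png

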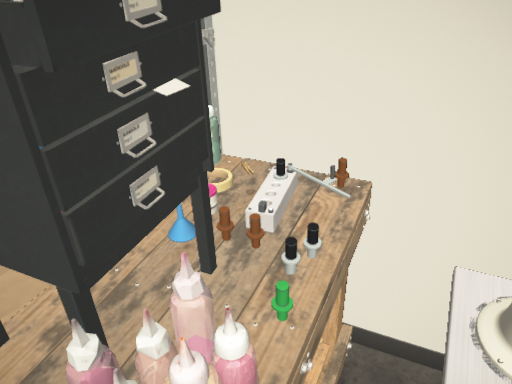

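View pics/top0.png

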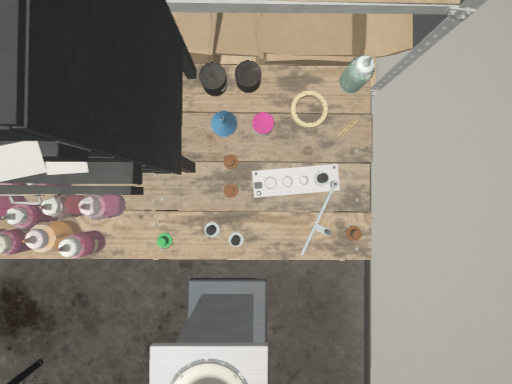

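View pics/wrist0.png

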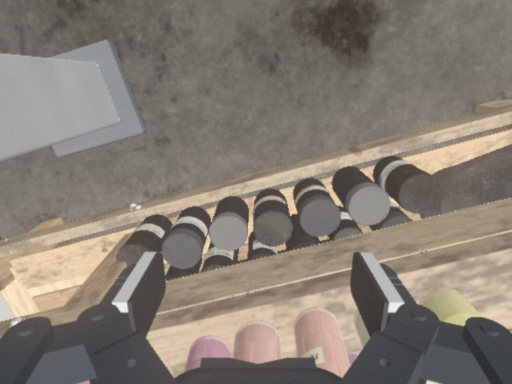

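```bash
cat > h.py <<'E'
import numpy as np,cv2
from scipy.spatial.transform import Rotation as R
from rig import ctrl,cams
def info(n):
    i=cams.camera_info(n); r=np.array(i["rotation"]); 
    return np.array(i["mtx"]),np.array(i["xyz"]),(R.from_quat(r).as_matrix() if r.shape==(4,) else r)
def ray(n,u,v,I=None):
    K,t,M=I or info(n); d=M@np.linalg.solve(K,[u,v,1.]); return t,d
def plane(n,u,v,z,I=None):
    t,d=ray(n,u,v,I); return t+d*(z-t[2])/d[2]
def cloud(n,D,I=None):
    K,t,M=I or info(n); v,u=np.mgrid[:D.shape[0],:D.shape[1]]
    c=np.stack([(u-K[0,2])/K[0,0]*D,(v-K[1,2])/K[1,1]*D,D],-1); return c@M.T+t
def proj(n,P,I=None):
    K,t,M=I or info(n); c=(np.asarray(P)-t)@M; return (c@K.T)[...,:2]/c[...,2:]
def crop(img,u0,u1,v0,v1,s,name):
    cv2.imwrite("pics/"+name,cv2.resize(img[v0:v1,u0:u1],None,fx=s,fy=s,interpolation=cv2.INTER_CUBIC))
E
python3 - <<'E'
from h import *
for n in("scene","top"):
    im=cv2.imread(f"pics/{n}0.png"); P=cloud(n,np.load(f"pics/{n}0.npy")); np.save(f"pics/{n}P.npy",P)
    if n=="top":
        crop(im,140,380,90,270,3,"t1.png")
        for nm,(u,v) in dict(pA=(211,230),pB=(236,240),p16=(322,178),grn=(165,240),br=(354,233),hinge=(334,185),tip=(303,254),post=(326,232),jar=(263,123),fun=(224,123),b1=(231,162),b2=(230,190),bench=(280,230),bot=(100,205),cab=(100,80),cab2=(188,160)).items(): print(nm,P[v,u].round(3))
    else: crop(im,210,370,140,290,4,"s1.png")
E
```

```text
pA [ 0.466 -0.011  0.087]
pB [ 0.441 -0.074  0.087]
p16 [ 0.599 -0.289  0.103]
grn [0.44  0.104 0.088]
br [ 0.461 -0.374  0.085]
hinge [ 0.583 -0.324  0.075]
tip [ 0.404 -0.247  0.063]
post [ 0.464 -0.3    0.104]
jar [ 0.742 -0.141  0.065]
fun [ 0.744 -0.038  0.049]
b1 [ 0.639 -0.06   0.088]
b2 [ 0.568 -0.057  0.08 ]
bench [ 0.461 -0.191 -0.001]
bot [0.529 0.24  0.173]
cab [0.671 0.041 0.778]
cab2 [0.638 0.04  0.15 ]
```

View pics/t1.png

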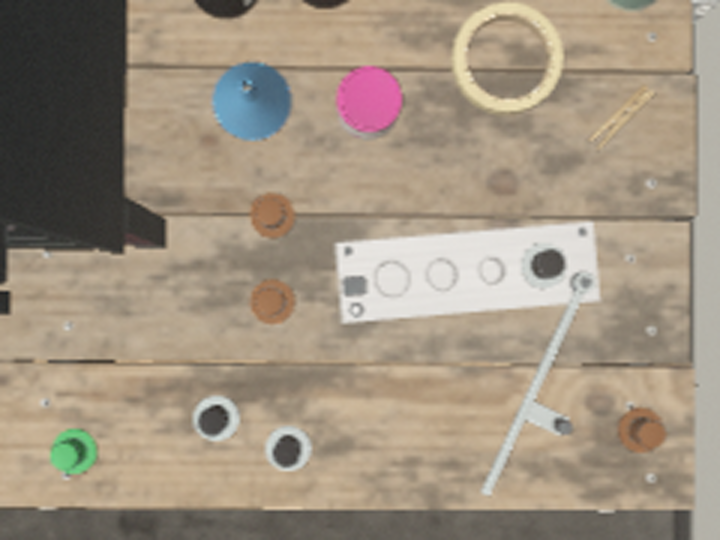

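View pics/s1.png

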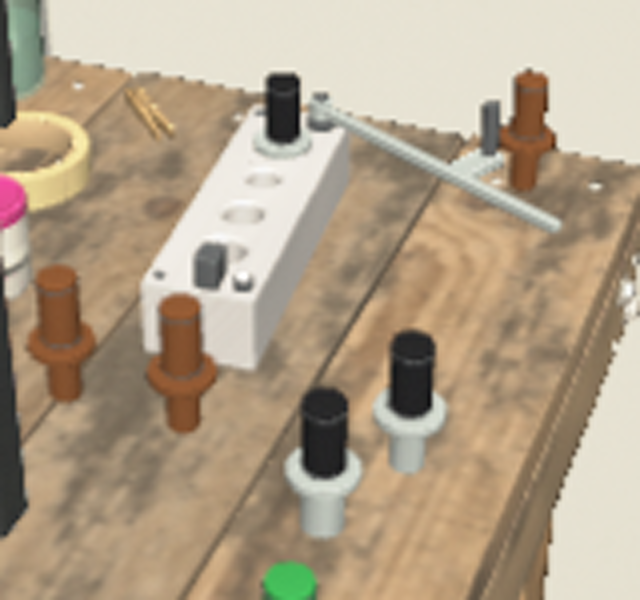

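```bash
python3 - <<'E'
from h import *
im=cv2.imread("pics/top0.png"); P=np.load("pics/topP.npy"); I=info("top"); IS=info("scene"); ims=cv2.imread("pics/scene0.png"); PS=np.load("pics/sceneP.npy")
# rack outline
hsv=cv2.cvtColor(im,cv2.COLOR_BGR2HSV)
m=((hsv[...,1]<30)&(hsv[...,2]>200)).astype(np.uint8); m[:, :245]=0;m[:,345:]=0;m[:155]=0;m[202:]=0
m=cv2.morphologyEx(m,cv2.MORPH_CLOSE,np.ones((3,3)))
c=max(cv2.findContours(m,0,2)[0],key=cv2.contourArea)
r=cv2.minAreaRect(c); box=cv2.boxPoints(r); W=np.array([plane("top",u,v,.05,I) for u,v in box]); print(W.round(4)); print("size",np.linalg.norm(W[0]-W[1]),np.linalg.norm(W[1]-W[2]),"ctr",W.mean(0).round(4))
print("topZ",[P[v,u].round(4).tolist() for u,v in((262,175),(280,192),(315,190))])
# black grips tops: depth-based
for n,(u,v) in dict(A=(211,230),B=(236,240),p16=(322,178)).items():
    w=np.zeros(im.shape[:2],bool); w[v-14:v+15,u-14:u+15]=1
    zt=.100 if n=="p16" else .085
    k=w&(im.max(2)<90)&(abs(P[...,2]-zt)<.012)
    print(n,"grip top",P[k].mean(0).round(4),k.sum())
    kk=w&(abs(P[...,2]-(zt-.044))<.01)
    vv,uu=np.nonzero(w&(abs(P[...,2]-(zt-.044))<.012)|k)
    (cu,cv_),rad=cv2.minEnclosingCircle(np.stack([uu,vv],1).astype(np.float32))
    print("  collar",plane("top",cu,cv_,zt-.044,I).round(4),rad*1.2/455*1000)
# stem widths in scene
for n,(x,y) in dict(A=(.466,-.011),B=(.441,-.074)).items():
    for z in (.012,.017,.022):
        uv=proj("scene",[x,y,z],IS); u,v=np.round(uv).astype(int)
        row=ims[v,u-14:u+15].astype(int); print(n,z,uv.round(1),"dist",((np.array([x,y,z])-IS[1])@IS[2])[2].round(3)); print(row.tolist()) if z==.017 else 0
crop(ims,270,330,215,285,9,"s2.png")
E
```

```text
[[ 0.621  -0.112   0.05  ]
 [ 0.6406 -0.3378  0.05  ]
 [ 0.5445 -0.3456  0.05  ]
 [ 0.5254 -0.1202  0.05  ]]
size 0.2266382957452405 0.09642503447016124 ctr [ 0.5829 -0.2289  0.05  ]
topZ [[0.6079, -0.1393, 0.0533], [0.5639, -0.1869, 0.05], [0.5699, -0.2789, 0.0494]]
A grip top [ 0.4674 -0.0097  0.0863] 57
  collar [ 0.4656 -0.0096  0.041 ] 19.63099636874356
B grip top [ 0.441  -0.0726  0.0846] 56
  collar [ 0.4391 -0.0722  0.041 ] 19.631012717446126
p16 grip top [ 0.6017 -0.2925  0.1004] 47
  collar [ 0.6014 -0.2962  0.056 ] 52.217378721132384
A 0.012 [290.7 265.8] dist 0.903
A 0.017 [290.7 264.1] dist 0.901
[[93, 114, 130], [89, 109, 125], [86, 105, 120], [82, 99, 114], [80, 96, 111], [80, 99, 114], [82, 102, 116], [89, 105, 117], [120, 128, 128], [140, 147, 142], [159, 167, 163], [174, 183, 177], [184, 195, 189], [188, 199, 192], [191, 201, 196], [193, 203, 198], [185, 196, 190], [174, 184, 178], [154, 162, 157], [126, 142, 152], [117, 145, 168], [124, 156, 184], [130, 164, 194], [132, 166, 196], [130, 166, 195], [132, 169, 199], [135, 173, 205], [136, 175, 206], [133, 170, 200]]
A 0.022 [290.8 262.3] dist 0.898
B 0.012 [311.4 250.8] dist 0.943
B 0.017 [311.4 249. ] dist 0.94
[[91, 112, 128], [105, 131, 151], [111, 138, 158], [115, 143, 165], [121, 152, 177], [124, 156, 183], [118, 148, 173], [108, 134, 155], [105, 129, 150], [112, 139, 161], [114, 131, 141], [136, 144, 143], [145, 153, 149], [164, 173, 168], [170, 178, 174], [175, 183, 179], [176, 185, 180], [172, 181, 176], [160, 168, 163], [133, 144, 145], [111, 129, 142], [101, 121, 137], [101, 123, 140], [105, 129, 150], [111, 139, 162], [118, 149, 174], [122, 156, 184], [123, 156, 185], [125, 158, 188]]
B 0.022 [311.5 247.3] dist 0.937
```

View pics/s2.png

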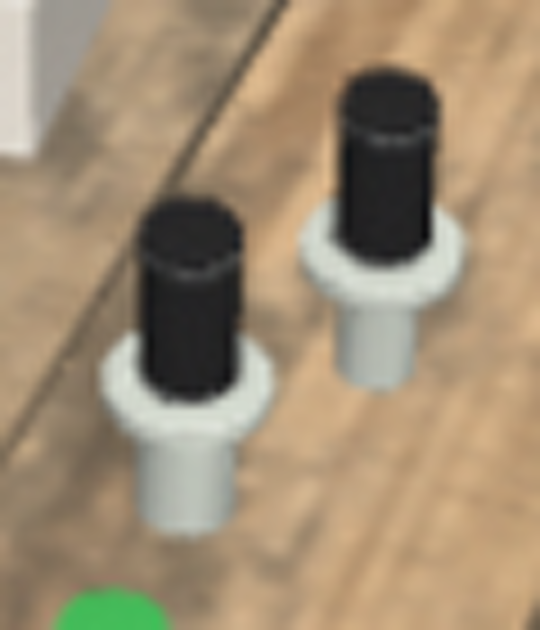

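```bash
python3 - <<'E'
from h import *
im=cv2.imread("pics/top0.png"); P=np.load("pics/topP.npy"); I=info("top")
hsv=cv2.cvtColor(im,cv2.COLOR_BGR2HSV)
m=((hsv[...,1]<30)&(hsv[...,2]>170)).astype(np.uint8); m[:, :245]=0;m[:,345:]=0;m[:155]=0;m[202:]=0
# largest-distance fill: remove keeper by opening
m=cv2.morphologyEx(m,cv2.MORPH_CLOSE,np.ones((9,9)));m=cv2.morphologyEx(m,cv2.MORPH_OPEN,np.ones((9,9)))
c=max(cv2.findContours(m,0,2)[0],key=cv2.contourArea)
r=cv2.minAreaRect(c); box=cv2.boxPoints(r); W=np.array([plane("top",u,v,.05,I) for u,v in box]); print(W.round(4),"size",np.linalg.norm(W[0]-W[1]),np.linalg.norm(W[1]-W[2]),"ctr",W.mean(0).round(4))
big=cv2.resize(im[155:205,245:345],None,fx=8,fy=8,interpolation=cv2.INTER_CUBIC)
cv2.imwrite("pics/rack.png",big)
g=cv2.cvtColor(big,cv2.COLOR_BGR2GRAY)
cs=cv2.HoughCircles(g,cv2.HOUGH_GRADIENT,1.5,60,param1=60,param2=25,minRadius=22,maxRadius=70)
for x,y,rr in cs[0]: print((x-3.5)/8+245,(y-3.5)/8+155,rr/8, plane("top",(x-3.5)/8+245,(y-3.5)/8+155,.05,I).round(4))
E
```

```text
[[ 0.6237 -0.111   0.05  ]
 [ 0.6405 -0.3382  0.05  ]
 [ 0.5665 -0.3433  0.05  ]
 [ 0.55   -0.1164  0.05  ]] size 0.22785424098093052 0.07420107146305997 ctr [ 0.5952 -0.2272  0.05  ]
321.34375 177.90625 4.775 [ 0.6018 -0.2954  0.05  ]
332.96875 183.90625 3.5 [ 0.5863 -0.3261  0.05  ]
258.34375 176.40625 6.575 [ 0.6043 -0.1298  0.05  ]
257.21875 185.96875 4.625 [ 0.5792 -0.127   0.05  ]
257.21875 193.65625 3.78125 [ 0.5591 -0.1272  0.05  ]
```

View pics/rack.png

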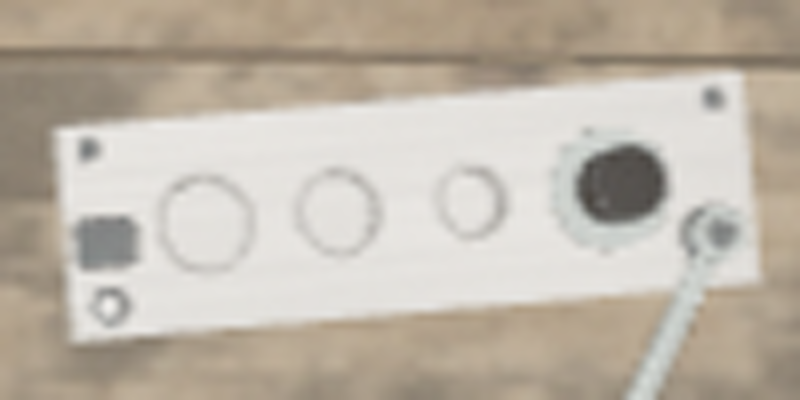

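```bash
python3 - <<'E'
from h import *
I=info("top")
pl=lambda x,y,z=.05: plane("top",(x-3.5)/8+245,(y-3.5)/8+155,z,I)
H=np.array([pl(206,223),pl(339,211),pl(472,202)]); print(H.round(4)); print(np.linalg.norm(np.diff(H,axis=0),axis=1))
C=np.array([pl(55,128),pl(742,72),pl(760,282),pl(75,342)]); print("corner ctr",C.mean(0).round(4))
col=pl(608,192,.056); print("p16 collar",col.round(4))
d=(H[0]-H[2]); d/=np.linalg.norm(d); yaw=np.arctan2(-d[0],d[1])
d2=C[0]-C[1]+C[3]-C[2]; print("yaw",yaw,np.arctan2(-d2[0],d2[1]))
yaw=np.mean([yaw,np.arctan2(-d2[0],d2[1])])
y=np.array([-np.sin(yaw),np.cos(yaw),0]);x=np.array([np.cos(yaw),np.sin(yaw),0])
ctr=np.mean([H[0]-.066*y,H[1]-.022*y,H[2]+.022*y,C.mean(0)],0)
print("ctr",ctr.round(4),"h1",(ctr-.022*y).round(4),"h2",(ctr+.022*y).round(4),"h0",(ctr-.066*y).round(4))
hg=ctr-.098*y-.018*x; print("hinge",hg.round(4))
P=np.load("pics/topP.npy")
tip=plane("top",303,253,.067,I); print("tip",tip.round(4),np.linalg.norm((tip-hg)[:2]))
b=tip-hg; print("keeper ang",np.arctan2(-(b@x),b@y), "bar at shut along +y")
print("post",plane("top",325,231.5,.1,I).round(4))
q=ctrl.state(); print(R.from_quat(q["tcp_rot"]).as_matrix().round(3).tolist())
E
```

```text
[[ 0.5888 -0.1613  0.05  ]
 [ 0.5931 -0.2049  0.05  ]
 [ 0.5964 -0.2486  0.05  ]]
[0.0438186  0.04381656]
corner ctr [ 0.595  -0.2278  0.05  ]
p16 collar [ 0.5999 -0.2924  0.056 ]
yaw 0.08751531389682549 0.09307440964120128
ctr [ 0.5948 -0.2271  0.05  ] h1 [ 0.5968 -0.249   0.05  ] h2 [ 0.5928 -0.2052  0.05  ] h0 [ 0.6007 -0.2928  0.05  ]
hinge [ 0.5857 -0.3263  0.05  ]
tip [ 0.407  -0.2464  0.067 ] 0.19577712381133278
keeper ang 1.0601375987176989 bar at shut along +y
post [ 0.4652 -0.2978  0.1   ]
[[-0.964, 0.267, -0.0], [0.267, 0.964, -0.001], [0.0, -0.001, -1.0]]
```

```bash
python3 - <<'E'
import numpy as np
for n in("top","scene"):
    P=np.load(f"pics/{n}P.npy").reshape(-1,3)
    print(n)
    for x0 in np.arange(.1,.8,.1):
        o=[]
        for y0 in np.arange(-.1,.8,.1):
            k=(P[:,0]>=x0)&(P[:,0]<x0+.1)&(P[:,1]>=y0)&(P[:,1]<y0+.1); o.append(f"{P[k,2].max():.2f}" if k.sum()>3 else " -- ")
        print(round(x0,1),o)
E
```

```text
top
0.1 ['0.02', '0.01', '0.01', '-0.93', '-0.94', '-0.93', '-0.93', '-0.93', '-0.93']
0.2 ['-0.93', '-0.92', '-0.93', '-0.93', '-0.93', '-0.94', '-0.93', '-0.94', '-0.93']
0.3 ['0.01', '0.01', '0.01', '0.01', '0.13', '0.01', '0.01', ' -- ', ' -- ']
0.4 ['0.09', '0.08', '0.09', '0.18', '0.24', '0.22', '0.12', ' -- ', ' -- ']
0.5 ['0.09', '0.92', '0.84', '0.60', '0.23', '0.23', '0.12', ' -- ', ' -- ']
0.6 ['0.09', '0.94', '0.85', '0.53', ' -- ', ' -- ', ' -- ', ' -- ', ' -- ']
0.7 ['0.09', '0.90', ' -- ', ' -- ', ' -- ', ' -- ', ' -- ', ' -- ', ' -- ']
scene
0.1 ['0.01', '0.01', '0.00', ' -- ', ' -- ', ' -- ', ' -- ', ' -- ', ' -- ']
0.2 [' -- ', ' -- ', ' -- ', ' -- ', ' -- ', ' -- ', ' -- ', '0.63', ' -- ']
0.3 ['0.00', '0.00', '0.00', '0.00', ' -- ', ' -- ', ' -- ', ' -- ', ' -- ']
0.4 ['0.09', '0.09', '0.09', '0.18', '0.24', '0.22', ' -- ', ' -- ', ' -- ']
0.5 ['0.09', '0.54', '0.56', '0.57', '0.58', '0.23', ' -- ', ' -- ', ' -- ']
0.6 ['0.09', '0.51', '0.51', '0.51', '0.58', '0.22', ' -- ', ' -- ', ' -- ']
0.7 ['0.08', '0.01', '0.00', '0.56', '0.33', '0.00', ' -- ', ' -- ', ' -- ']
```

```bash
cat >> h.py <<'E'
def st():
    s=ctrl.state(); M=R.from_quat(s["tcp_rot"]).as_matrix()
    print("t",round(s["clock"],2),"tcp",s["tool_pos"].round(4),"yangle",round(np.degrees(np.arctan2(M[1,1],M[0,1])),2),"z",M[:,2].round(4),"q",s["qpos"].round(2),"F",s["ft_force"].round(1),"gap",round(s["finger_gap"],4))
    return s,M
def to(target,yang=None):
    "world TCP target -> tool shift, and twist to bring tool y to yang deg"
    s,M=st(); print("shift",(M.T@(np.array(target)-s["tool_pos"])).round(4),end=" ")
    if yang is not None: print("twist",round(np.radians(np.degrees(np.arctan2(M[1,1],M[0,1]))-yang),4))
E
python3 -m crank '[{"tx":-0.042,"ty":-0.04,"tz":-0.012},{"tx":-0.042,"ty":-0.04,"tz":-0.012},{"tx":-0.042,"ty":-0.04,"tz":-0.012},{"tx":-0.042,"ty":-0.04,"tz":-0.012},{"tx":-0.042,"ty":-0.04,"tz":-0.012}]'
python3 - <<'E'
from h import *
to([.40,.12,.33],5)
P=np.load("pics/sceneP.npy").reshape(-1,3);P2=np.load("pics/topP.npy").reshape(-1,3);P=np.r_[P,P2]
k=(P[:,2]>.12)&(P[:,1]<.25)&(P[:,0]>.4)&(P[:,1]>-.05);print("cab min x",np.percentile(P[k,0],[0,1,5]),P[k,1].min())
E
```

```text
t 0.15 tcp [0.1738 0.6259 0.3031] yangle 74.49 z [-4.0e-04 -1.4e-03 -1.0e+00] q [-1.04  0.5  -0.43  1.55  0.22  1.14 -0.21] F [-1.  -0.3  0.1] gap 0.0853
shift [-0.3533 -0.427  -0.0263] twist 1.2128
cab min x [0.49718196 0.54112517 0.55681569] -0.04994918497869201schema error: expected keys tx, ty, tz, twist
```

```bash
python3 -m crank '[{"tx":-0.042,"ty":-0.04,"tz":-0.012,"twist":0},{"tx":-0.042,"ty":-0.04,"tz":-0.012,"twist":0},{"tx":-0.042,"ty":-0.04,"tz":-0.012,"twist":0},{"tx":-0.042,"ty":-0.04,"tz":-0.012,"twist":0},{"tx":-0.042,"ty":-0.04,"tz":-0.012,"twist":0}]' &&
python3 - <<'E'
from h import *
to([.40,.12,.33],5)
E
```

```text
clock: 0.78
tool_pos: [0.3229, 0.3732, 0.3608]
tcp_rot: [0.13, 0.991, -0.002, -0.003]
ft_force: [1.5, 0.6, 0.3]
finger_gap: 0.0853
t 0.78 tcp [0.3229 0.3732 0.3608] yangle 75.03 z [-0.0061 -0.0041 -1.    ] q [-0.58  0.15 -0.37  1.86  0.06  1.14  0.34] F [1.5 0.6 0.3] gap 0.0853
shift [-0.1401 -0.2245  0.0314] twist 1.2222
```

```bash
python3 -m crank '[{"tx":-0.028,"ty":-0.045,"tz":0.006,"twist":0.18},{"tx":-0.035,"ty":-0.039,"tz":0.006,"twist":0.18},{"tx":-0.042,"ty":-0.032,"tz":0.006,"twist":0.18},{"tx":-0.047,"ty":-0.024,"tz":0.006,"twist":0.18},{"tx":-0.051,"ty":-0.016,"tz":0.006,"twist":0.18}]' &&
python3 - <<'E'
from h import *
to([.44,-.074,.27],5)
E
```

```text
clock: 1.4
tool_pos: [0.3992, 0.11, 0.3322]
tcp_rot: [0.561, 0.828, -0.001, -0.0]
ft_force: [1.7, -0.4, 0.0]
finger_gap: 0.0854
t 1.4 tcp [0.3992 0.11   0.3322] yangle 21.69 z [-0.0011 -0.001  -1.    ] q [-0.27  0.01 -0.07  2.08  0.    1.05  0.04] F [ 1.7 -0.4  0. ] gap 0.0854
shift [-0.186  -0.0301  0.0623] twist 0.2913
```

```bash
python3 -m crank '[{"tx":-0.046,"ty":-0.007,"tz":0.012,"twist":0.15},{"tx":-0.046,"ty":-0.001,"tz":0.012,"twist":0.14},{"tx":-0.046,"ty":0.007,"tz":0.012,"twist":0},{"tx":-0.046,"ty":0.007,"tz":0.012,"twist":0},{"tx":0,"ty":0,"tz":0.01,"twist":0}]' &&
python3 - <<'E'
from h import *
st(); I=info("wrist"); p,d=cams.grab_frame("wrist"); cv2.imwrite("pics/w1.png",p[:,:,::-1]); np.save("pics/w1.npy",d)
for q in ([.466,-.011,.085],[.441,-.074,.085],[.5968,-.249,.05],[.5928,-.2052,.05],[.5888,-.1613,.05]): print(q,proj("wrist",q,I).round(1))
import pickle; pickle.dump(I,open("pics/w1.pkl","wb"))
E
```

```text
clock: 2.02
tool_pos: [0.4406, -0.0813, 0.2734]
tcp_rot: [0.682, 0.731, -0.0, 0.002]
ft_force: [-0.2, 1.0, -0.4]
finger_gap: 0.0855
t 2.02 tcp [ 0.4406 -0.0813  0.2734] yangle 3.98 z [ 0.0022 -0.0021 -1.    ] q [-0.02  0.14  0.16  2.09 -0.03  0.91  0.22] F [-0.2  1.  -0.4] gap 0.0855
[0.466, -0.011, 0.085] [296.7  98.9]
[0.441, -0.074, 0.085] [258.3 175.5]
[0.5968, -0.249, 0.05] [386.9 326.4]
[0.5928, -0.2052, 0.05] [391.3 293.1]
[0.5888, -0.1613, 0.05] [396.1 256.8]
```

View pics/w1.png

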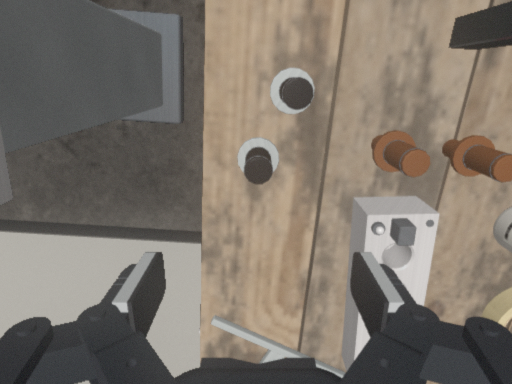

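```bash
cat >> h.py <<'E'
def blob(mask,seed):
    n,l,s,c=cv2.connectedComponentsWithStats(mask.astype(np.uint8)); return l==l[seed[1],seed[0]]
E
python3 - <<'E'
from h import *
import pickle; I=pickle.load(open("pics/w1.pkl","rb")); im=cv2.imread("pics/w1.png"); D=np.load("pics/w1.npy"); P=cloud("wrist",D,I)
hsv=cv2.cvtColor(im,cv2.COLOR_BGR2HSV)
for n,(u,v) in dict(A=(297,94),B=(259,169)).items():
    k=blob((im.max(2)<90),(u,v))&(abs(P[...,2]-.085)<.008); print(n,k.sum(),"top cloud",P[k].mean(0).round(4))
    # collar: circle of light pixels, fit ellipse outer contour
    w=np.zeros(D.shape,np.uint8); w[v-45:v+30,u-38:u+30]=1
    m=((hsv[...,1]<45)&(hsv[...,2]>120)|(im.max(2)<90)).astype(np.uint8)&w
    m=(m>0)&(P[...,2]>.03)&(P[...,2]<.05)
    print("  collar cloud",P[m].mean(0).round(4),m.sum(), "mid", (P[m].min(0)/2+P[m].max(0)/2).round(4))
    c=cv2.convexHull(np.argwhere(m)[:,::-1].astype(np.int32)); e=cv2.fitEllipse(c); print("  ell",np.round(e[0],1),np.round(e[1],1),plane("wrist",*e[0],.041,I).round(4))
crop(im,230,330,55,200,4,"w1c.png")
E
```

```text
A 743 top cloud [ 0.4659 -0.0067  0.0851]
  collar cloud [ 0.4609 -0.0051  0.0414] 716 mid [ 0.4662 -0.0069  0.0411]
  ell [291.7  90.8] [44.3 46.2] [ 0.4662 -0.0067  0.041 ]
B 604 top cloud [ 0.4403 -0.069   0.085 ]
  collar cloud [ 0.4398 -0.063   0.0414] 630 mid [ 0.4402 -0.0675  0.0426]
  ell [257.6 157.6] [41.1 41.5] [ 0.4403 -0.0694  0.041 ]
```

View pics/w1c.png

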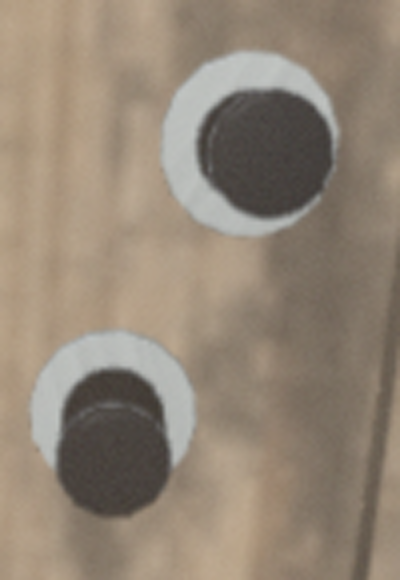

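```bash
python3 - <<'E'
from h import *
to([.4403,-.0692,.122],5.2)
E
```

```text
t 2.08 tcp [ 0.4396 -0.0791  0.272 ] yangle 4.14 z [-5.e-04 -8.e-04 -1.e+00] q [-0.02  0.14  0.15  2.09 -0.03  0.91  0.22] F [-0.4  0.3 -0.6] gap 0.0856
shift [0.0099 0.0015 0.15  ] twist -0.0185
```

```bash
python3 -m crank '[{"tx":0.01,"ty":0.002,"tz":0.02,"twist":-0.018},{"tx":0,"ty":0,"tz":0.04,"twist":0},{"tx":0,"ty":0,"tz":0.03,"twist":0},{"tx":0,"ty":0,"tz":0,"twist":0},{"tx":0,"ty":0,"tz":0,"twist":0}]' 1 &&
python3 - <<'E'
from h import *
to([.4403,-.0692,.122],5.2)
E
```

```text
clock: 2.7
tool_pos: [0.4412, -0.0617, 0.1812]
tcp_rot: [0.671, 0.741, 0.001, -0.001]
ft_force: [-0.5, 0.4, 0.6]
finger_gap: 0.0855
t 2.7 tcp [ 0.4412 -0.0617  0.1812] yangle 5.71 z [ 4.0e-04  2.8e-03 -1.0e+00] q [-0.03  0.29  0.13  2.16 -0.06  0.69  0.24] F [-0.5  0.4  0.6] gap 0.0855
shift [-0.0075 -0.0017  0.0592] twist 0.0088
```

```bash
python3 -m crank '[{"tx":-0.0075,"ty":-0.0015,"tz":0.0,"twist":-0.008},{"tx":0,"ty":0,"tz":0,"twist":0},{"tx":0,"ty":0,"tz":0.025,"twist":0},{"tx":0,"ty":0,"tz":0,"twist":0},{"tx":0,"ty":0,"tz":0,"twist":0}]' 1 &&
python3 - <<'E'
from h import *
to([.4403,-.0692,.122],5.2)
E
```

```text
clock: 3.32
tool_pos: [0.4438, -0.0701, 0.1607]
tcp_rot: [0.668, 0.744, 0.004, 0.003]
ft_force: [-0.2, -0.2, 0.1]
finger_gap: 0.0853
t 3.33 tcp [ 0.4438 -0.0701  0.1607] yangle 6.17 z [ 0.0096  0.0026 -1.    ] q [-0.01  0.33  0.12  2.17 -0.07  0.63  0.28] F [-0.2 -0.2  0.1] gap 0.0853
shift [ 0.0012 -0.0038  0.0387] twist 0.0169
```

```bash
python3 -m crank '[{"tx":0.0012,"ty":-0.0035,"tz":0.018,"twist":0.016},{"tx":0,"ty":0,"tz":0.018,"twist":0},{"tx":0,"ty":0,"tz":0,"twist":0},{"tx":0,"ty":0,"tz":0,"twist":0},{"tx":0,"ty":0,"tz":0,"twist":0}]' 1 &&
python3 - <<'E'
from h import *
to([.4403,-.0692,.122],5.2)
E
```

```text
clock: 3.95
tool_pos: [0.4438, -0.0697, 0.1287]
tcp_rot: [0.674, 0.738, 0.007, 0.006]
ft_force: [-0.3, -0.4, -0.7]
finger_gap: 0.0856
t 3.95 tcp [ 0.4438 -0.0697  0.1287] yangle 5.19 z [ 0.0173  0.0022 -0.9998] q [-0.    0.39  0.12  2.19 -0.09  0.54  0.28] F [-0.3 -0.4 -0.7] gap 0.0856
shift [ 0.0008 -0.0036  0.0066] twist -0.0001
```

```bash
python3 -m crank '[{"tx":0.0005,"ty":-0.0045,"tz":0.006,"twist":0},{"tx":0,"ty":0,"tz":0,"twist":0},{"tx":0,"ty":0,"tz":0,"twist":0},{"tx":0,"ty":0,"tz":0,"twist":0},{"tx":0,"ty":0,"tz":0,"twist":0}]' 1 &&
python3 - <<'E'
from h import *
to([.4403,-.0692,.122],5.2); I=info("wrist")
p,d=cams.grab_frame("wrist"); cv2.imwrite("pics/w2.png",p[:,:,::-1])
E
```

```text
clock: 4.58
tool_pos: [0.4396, -0.0696, 0.1231]
tcp_rot: [0.674, 0.738, 0.007, 0.006]
ft_force: [-0.5, -0.3, 0.9]
finger_gap: 0.0851
t 4.58 tcp [ 0.4396 -0.0696  0.1231] yangle 5.19 z [ 0.0189  0.0021 -0.9998] q [ 0.    0.4   0.11  2.2  -0.1   0.52  0.28] F [-0.5 -0.3  0.9] gap 0.0851
shift [0.0004 0.0007 0.0012] twist -0.0001
```

View pics/w2.png

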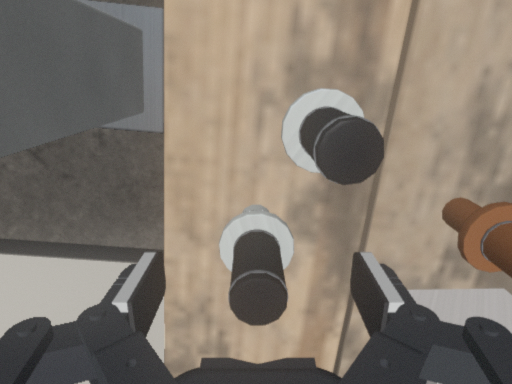

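```bash
python3 -m crank '[{"tx":0,"ty":0,"tz":0,"twist":0},{"tx":0,"ty":0,"tz":0,"twist":0},{"tx":0,"ty":0,"tz":0,"twist":0},{"tx":0,"ty":0,"tz":0,"twist":0},{"tx":0,"ty":0,"tz":0,"twist":0}]' -1 &&
python3 - <<'E'
from h import *
st()
p,d=cams.grab_frame("wrist"); cv2.imwrite("pics/w3.png",p[:,:,::-1])
p,d=cams.grab_frame("scene"); crop(p[:,:,::-1],230,370,140,290,4,"s3.png")
E
```

```text
clock: 5.25
tool_pos: [0.4392, -0.0697, 0.1234]
tcp_rot: [0.674, 0.738, 0.007, 0.006]
ft_force: [-0.7, -0.7, -0.6]
finger_gap: 0.0224
t 5.25 tcp [ 0.4392 -0.0697  0.1234] yangle 5.18 z [ 0.0178  0.0023 -0.9998] q [ 0.    0.4   0.11  2.2  -0.1   0.53  0.28] F [-0.7 -0.7 -0.6] gap 0.0224
```

View pics/w3.png

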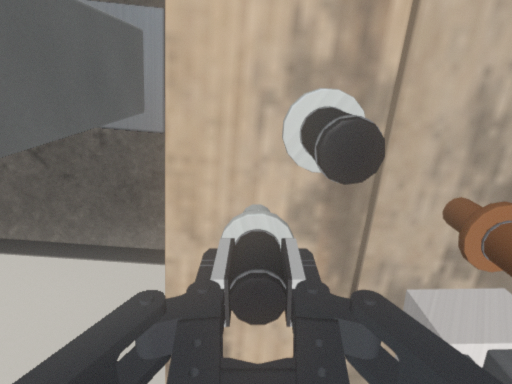

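View pics/s3.png

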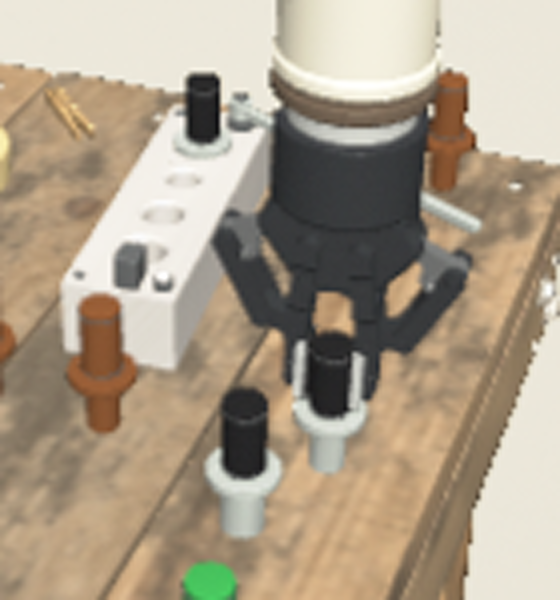

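```bash
python3 -m crank '[{"tx":0,"ty":0,"tz":-0.03,"twist":0},{"tx":0,"ty":0,"tz":-0.04,"twist":0},{"tx":0,"ty":0,"tz":-0.04,"twist":0},{"tx":0,"ty":0,"tz":0,"twist":0},{"tx":0,"ty":0,"tz":0,"twist":0}]' &&
python3 - <<'E'
from h import *
to([.596,-.2465,.22],5.2)
E
```

```text
clock: 5.98
tool_pos: [0.4358, -0.0696, 0.2341]
tcp_rot: [0.674, 0.738, 0.006, 0.004]
ft_force: [0.0, 0.2, -0.8]
finger_gap: 0.0229
t 5.97 tcp [ 0.4358 -0.0696  0.2341] yangle 5.21 z [ 0.0136  0.0025 -0.9999] q [-0.03  0.19  0.15  2.14 -0.04  0.8   0.23] F [ 0.   0.2 -0.8] gap 0.0229
shift [-0.1907  0.1433  0.0159] twist 0.0001
```

```bash
python3 -m crank '[{"tx":-0.035,"ty":0.02,"tz":0,"twist":0},{"tx":-0.035,"ty":0.02,"tz":0,"twist":0},{"tx":-0.035,"ty":0.02,"tz":0,"twist":0},{"tx":-0.035,"ty":0.02,"tz":0,"twist":0},{"tx":0,"ty":0,"tz":0,"twist":0}]' && python3 -m crank '[{"tx":0,"ty":0,"tz":0,"twist":0},{"tx":0,"ty":0,"tz":0,"twist":0},{"tx":0,"ty":0,"tz":0,"twist":0},{"tx":0,"ty":0,"tz":0,"twist":0},{"tx":0,"ty":0,"tz":0,"twist":0}]' &&
python3 - <<'E'
from h import *
import pickle
to([.596,-.2465,.22],5.2)
I=info("wrist")
p,d=cams.grab_frame("wrist"); cv2.imwrite("pics/w4.png",p[:,:,::-1]); np.save("pics/w4.npy",d); pickle.dump(I,open("pics/w4.pkl","wb"))
E
```

```text
clock: 6.6
tool_pos: [0.5269, -0.2034, 0.2251]
tcp_rot: [0.673, 0.74, 0.002, -0.002]
ft_force: [-0.9, 0.3, -1.3]
finger_gap: 0.0225
clock: 7.22
tool_pos: [0.5243, -0.1994, 0.2221]
tcp_rot: [0.672, 0.741, 0.001, -0.005]
ft_force: [1.0, -1.3, -1.5]
finger_gap: 0.0221
t 7.22 tcp [ 0.5243 -0.1994  0.2221] yangle 5.6 z [-0.0064  0.0088 -0.9999] q [ 0.16  0.41  0.2   1.86 -0.11  0.88  0.51] F [ 1.  -1.3 -1.5] gap 0.0221
shift [-0.0538  0.0668  0.0012] twist 0.0069
```

View pics/w4.png

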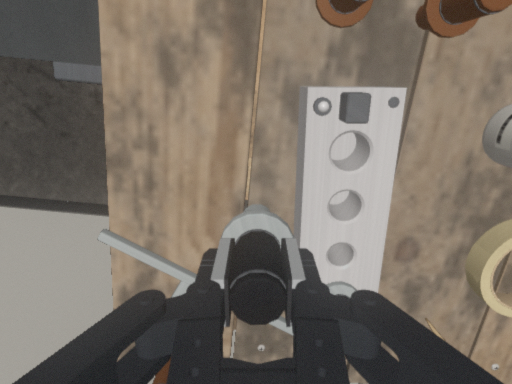

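```bash
python3 - <<'E'
from h import *
import pickle; I=pickle.load(open("pics/w4.pkl","rb")); im=cv2.imread("pics/w4.png"); P=cloud("wrist",np.load("pics/w4.npy"),I)
g=cv2.cvtColor(im,cv2.COLOR_BGR2GRAY)
u0,v0,s=295,80,6
big=cv2.resize(im[80:300,295:410],None,fx=3,fy=3,interpolation=cv2.INTER_CUBIC)
# holes: use depth<... points below top
m=np.zeros(g.shape,np.uint8)
print("top z",P[120:130,315:335,2].mean(), P[225:235,315:325,2].mean())
ctr=dict(h3=(350,150),h2=(345,205),h1=(341,254))
gg=cv2.GaussianBlur(g,(3,3),0)
for n,(u,v) in ctr.items():
    # radial max gradient edge
    pts=[]
    K=32
    for a in np.linspace(0,2*np.pi,48,endpoint=False):
        rs=np.arange(7,26,.25); xs=u+rs*np.cos(a); ys=v+rs*np.sin(a)
        val=cv2.remap(gg,xs[None].astype(np.float32),ys[None].astype(np.float32),1)[0].astype(float)
        lo=val.max()-0; 
        # outermost place where brightness drops below 93% of plate
        plate=np.median(val[-10:])
        k=np.nonzero(val<plate*.93)[0]
        if len(k): pts.append((xs[k[-1]],ys[k[-1]]))
    pts=np.array(pts,np.float32); e=cv2.fitEllipse(pts)
    for p in pts: cv2.circle(big,(int((p[0]-295)*3),int((p[1]-80)*3)),2,(0,0,255),-1)
    c=plane("wrist",*e[0],.05,I); print(n,np.round(e[0],1),np.round(e[1],1),c.round(4),"diam mm",np.mean(e[1])*(.05-I[1][2])/(-326.4)*1000)
cv2.imwrite("pics/w4c.png",big)
# held collar
mm=(abs(P[...,2]-.140)<.008); mm[:, :200]=0; mm[:,310:]=0; mm[:180]=0;mm[300:]=0
print("collar",P[mm].mean(0).round(4),mm.sum(),P[mm].min(0).round(4),P[mm].max(0).round(4))
E
```

```text
top z 0.05275965491540795 0.05025689511477066
h3 [350.  149.9] [39.4 45. ] [ 0.5892 -0.1587  0.05  ] diam mm 31.41841540710199
h2 [344.9 204.5] [30.7 37.2] [ 0.5933 -0.2025  0.05  ] diam mm 25.289331483258334
h1 [340.2 253.4] [23.5 29.8] [ 0.5973 -0.2461  0.05  ] diam mm 19.865699791597017
collar [ 0.5223 -0.187   0.1404] 1604 [ 0.5039 -0.1972  0.1329] [ 0.542  -0.1794  0.1479]
```

View pics/w4c.png

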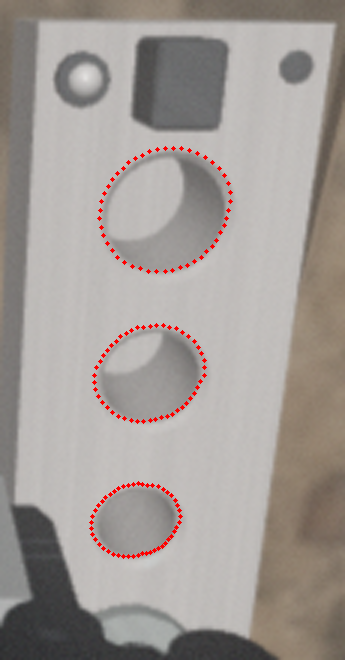

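```bash
cat >> h.py <<'E'
def foot(hole,L=.123,off=(0.0004,0,0),zfoot=None,yang=5.2):
    s,M=st(); f=s["tool_pos"]+M@(np.array([off[0],off[1],L])); 
    w=np.array([hole[0],hole[1],f[2] if zfoot is None else zfoot])-f
    print("foot",f.round(4),"err world",w.round(4),"shift",(M.T@w).round(4),"twist",round(np.radians(np.degrees(np.arctan2(M[1,1],M[0,1]))-yang),4))
H1=(.5973,-.2461);H2=(.5933,-.2025)
E
python3 - <<'E'
from h import *
foot(H1)
E
```

```text
t 7.28 tcp [ 0.5243 -0.1995  0.2221] yangle 5.6 z [-0.0063  0.0088 -0.9999] q [ 0.16  0.41  0.2   1.86 -0.11  0.88  0.51] F [ 0.2  0.4 -1.7] gap 0.0223
foot [ 0.5235 -0.198   0.0991] err world [ 0.0738 -0.0481  0.    ] shift [-0.0551  0.0687 -0.0009] twist 0.0069
```

```bash
python3 -m crank '[{"tx":-0.018,"ty":0.022,"tz":0,"twist":0.007},{"tx":-0.019,"ty":0.024,"tz":0,"twist":0},{"tx":-0.016,"ty":0.02,"tz":0,"twist":0},{"tx":0,"ty":0,"tz":0,"twist":0},{"tx":0,"ty":0,"tz":0,"twist":0}]' && python3 - <<'E'
from h import *
foot(H1)
E
```

```text
clock: 7.9
tool_pos: [0.5964, -0.2462, 0.2216]
tcp_rot: [0.674, 0.739, 0.001, -0.006]
ft_force: [-0.5, -0.3, -1.8]
finger_gap: 0.0227
t 7.9 tcp [ 0.5964 -0.2462  0.2216] yangle 5.26 z [-0.0062  0.0096 -0.9999] q [ 0.21  0.55  0.2   1.64 -0.13  0.97  0.55] F [-0.5 -0.3 -1.8] gap 0.0227
foot [ 0.5956 -0.2446  0.0986] err world [ 0.0017 -0.0015  0.    ] shift [-0.0017  0.0016 -0.    ] twist 0.001
```

```bash
python3 -m crank '[{"tx":-0.0017,"ty":0.0016,"tz":0.01,"twist":0.001},{"tx":0,"ty":0,"tz":0.015,"twist":0},{"tx":0,"ty":0,"tz":0.015,"twist":0},{"tx":0,"ty":0,"tz":0,"twist":0},{"tx":0,"ty":0,"tz":0,"twist":0}]' && python3 - <<'E'
from h import *
foot(H1)
E
```

```text
clock: 8.52
tool_pos: [0.5958, -0.2456, 0.1776]
tcp_rot: [0.674, 0.739, 0.001, -0.007]
ft_force: [0.3, -0.0, -1.8]
finger_gap: 0.0225
t 8.53 tcp [ 0.5958 -0.2456  0.1776] yangle 5.25 z [-0.0094  0.0113 -0.9999] q [ 0.22  0.61  0.19  1.67 -0.15  0.89  0.56] F [ 0.3 -0.  -1.8] gap 0.0225
foot [ 0.5946 -0.2438  0.0546] err world [ 0.0027 -0.0023  0.    ] shift [-0.0025  0.0025 -0.0001] twist 0.0008
```

```bash
python3 -m crank '[{"tx":-0.0028,"ty":0.0028,"tz":-0.001,"twist":0.001},{"tx":0,"ty":0,"tz":0,"twist":0},{"tx":0,"ty":0,"tz":0,"twist":0},{"tx":0,"ty":0,"tz":0,"twist":0},{"tx":0,"ty":0,"tz":0,"twist":0}]' && python3 - <<'E'
from h import *
foot(H1)
p,d=cams.grab_frame("scene"); crop(p[:,:,::-1],230,330,120,240,5,"s4.png")
E
```

```text
clock: 9.15
tool_pos: [0.6, -0.2488, 0.1802]
tcp_rot: [0.674, 0.738, 0.002, -0.006]
ft_force: [-0.3, 0.1, -1.3]
finger_gap: 0.0229
t 9.15 tcp [ 0.6    -0.2488  0.1802] yangle 5.17 z [-0.0067  0.0105 -0.9999] q [ 0.22  0.61  0.19  1.66 -0.15  0.9   0.56] F [-0.3  0.1 -1.3] gap 0.0229
foot [ 0.5991 -0.2471  0.0572] err world [-0.0018  0.001   0.    ] shift [ 0.0012 -0.0017  0.    ] twist -0.0005
```

View pics/s4.png

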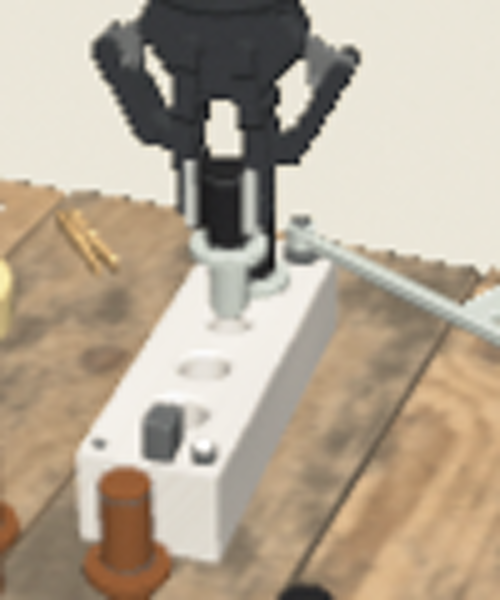

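```bash
python3 -m crank '[{"tx":0.0004,"ty":-0.0008,"tz":0.004,"twist":0},{"tx":0,"ty":0,"tz":0.006,"twist":0},{"tx":0,"ty":0,"tz":0.006,"twist":0},{"tx":0,"ty":0,"tz":0,"twist":0},{"tx":0,"ty":0,"tz":0,"twist":0}]' && python3 - <<'E'
from h import *
foot(H1)
E
```

```text
clock: 9.82
tool_pos: [0.5988, -0.2481, 0.1625]
tcp_rot: [0.674, 0.738, 0.001, -0.006]
ft_force: [-0.2, 0.4, -1.3]
finger_gap: 0.0228
t 9.82 tcp [ 0.5988 -0.2481  0.1625] yangle 5.18 z [-0.0074  0.0106 -0.9999] q [ 0.22  0.63  0.19  1.67 -0.15  0.87  0.56] F [-0.2  0.4 -1.3] gap 0.0228
foot [ 0.5979 -0.2464  0.0395] err world [-0.0006  0.0003  0.    ] shift [ 0.0004 -0.0005  0.    ] twist -0.0003
```

```bash
python3 -m crank '[{"tx":0,"ty":0,"tz":0.007,"twist":0},{"tx":0,"ty":0.0003,"tz":0.007,"twist":0},{"tx":0,"ty":0.0003,"tz":0.007,"twist":0},{"tx":0,"ty":0,"tz":0,"twist":0},{"tx":0,"ty":0,"tz":0,"twist":0}]' && python3 - <<'E'
from h import *
foot(H1)
E
```

```text
clock: 10.45
tool_pos: [0.5992, -0.2478, 0.1398]
tcp_rot: [0.674, 0.738, 0.001, -0.006]
ft_force: [-0.1, 0.5, -2.0]
finger_gap: 0.0225
t 10.45 tcp [ 0.5992 -0.2478  0.1398] yangle 5.18 z [-0.0077  0.0107 -0.9999] q [ 0.22  0.66  0.18  1.67 -0.16  0.83  0.57] F [-0.1  0.5 -2. ] gap 0.0225
foot [ 0.5982 -0.2461  0.0168] err world [-0.0009  0.      0.    ] shift [ 0.0001 -0.0009  0.    ] twist -0.0004
```

Nearly home; a small press, watching the force.

```bash
python3 -m crank '[{"tx":0,"ty":0,"tz":0.002,"twist":0},{"tx":0,"ty":0,"tz":0.002,"twist":0},{"tx":0,"ty":0,"tz":0.002,"twist":0},{"tx":0,"ty":0,"tz":0.002,"twist":0},{"tx":0,"ty":0,"tz":0.002,"twist":0}]' && python3 - <<'E'
from h import *
foot(H1)
E
```

```text
clock: 11.08
tool_pos: [0.5993, -0.248, 0.1387]
tcp_rot: [0.675, 0.738, 0.002, -0.006]
ft_force: [-5.4, 2.2, 11.2]
finger_gap: 0.0226
t 11.07 tcp [ 0.5993 -0.248   0.1387] yangle 5.15 z [-0.0062  0.0121 -0.9999] q [ 0.23  0.66  0.18  1.68 -0.16  0.83  0.57] F [-5.4  2.2 11.2] gap 0.0226
foot [ 0.5985 -0.2461  0.0157] err world [-0.0012  0.      0.    ] shift [ 0.0001 -0.0012  0.    ] twist -0.0008
```

```bash
python3 -m crank '[{"tx":0,"ty":0,"tz":0,"twist":0},{"tx":0,"ty":0,"tz":0,"twist":0},{"tx":0,"ty":0,"tz":0,"twist":0},{"tx":0,"ty":0,"tz":-0.02,"twist":0},{"tx":0,"ty":0,"tz":-0.03,"twist":0}]' 1 && python3 -m crank '[{"tx":0,"ty":0,"tz":-0.03,"twist":0},{"tx":0.03,"ty":-0.02,"tz":-0.01,"twist":0},{"tx":0.04,"ty":-0.03,"tz":0,"twist":0},{"tx":0.04,"ty":-0.03,"tz":0,"twist":0},{"tx":0.04,"ty":-0.03,"tz":0,"twist":0}]' && python3 - <<'E'
from h import *
to([.466,-.0067,.2],5.2)
p,d=cams.grab_frame("scene"); crop(p[:,:,::-1],210,370,140,290,4,"s5.png")
E
```

```text
clock: 11.7
tool_pos: [0.5989, -0.2483, 0.1895]
tcp_rot: [0.675, 0.738, 0.002, -0.008]
ft_force: [0.6, -0.7, 0.8]
finger_gap: 0.0856
clock: 12.32
tool_pos: [0.4788, -0.1108, 0.2425]
tcp_rot: [0.677, 0.736, 0.005, 0.0]
ft_force: [-0.3, 1.3, -0.3]
finger_gap: 0.0852
t 12.32 tcp [ 0.4788 -0.1108  0.2425] yangle 4.84 z [ 0.0075  0.0068 -0.9999] q [ 0.02  0.26  0.19  2.02 -0.08  0.86  0.33] F [-0.3  1.3 -0.3] gap 0.0852
shift [ 0.1046 -0.0043  0.0431] twist -0.0063
```

View pics/s5.png

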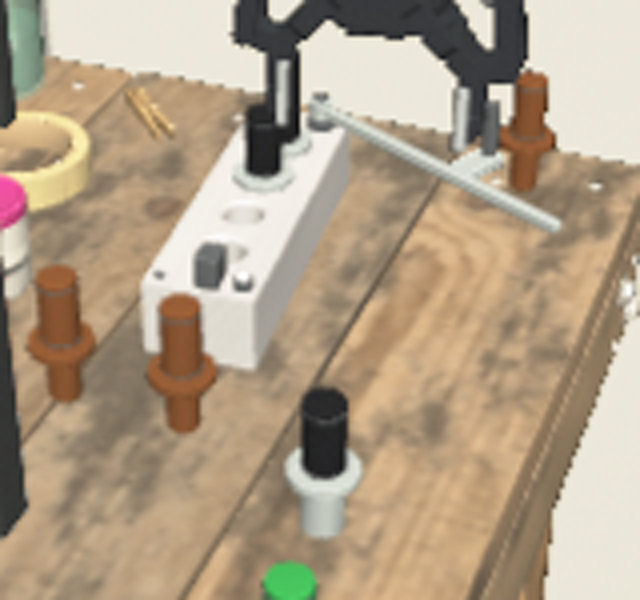

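```bash
python3 - <<'E'
from h import *
P=np.r_[np.load("pics/sceneP.npy").reshape(-1,3),np.load("pics/topP.npy").reshape(-1,3)]
for z0 in (.1,.15,.2,.3,.4,.5,.6,.8):
    k=(P[:,2]>z0)&(P[:,2]<=z0+.1)&(P[:,1]>-.02)&(P[:,1]<.2)&(P[:,0]>.38)
    print(z0,k.sum(),np.percentile(P[k,0],[0,2,10]).round(3) if k.sum() else "")
E
python3 -m crank '[{"tx":0.03,"ty":-0.001,"tz":0.005,"twist":-0.006},{"tx":0.035,"ty":-0.002,"tz":0.01,"twist":0},{"tx":0.03,"ty":-0.001,"tz":0.01,"twist":0},{"tx":0,"ty":0,"tz":0,"twist":0},{"tx":0,"ty":0,"tz":0,"twist":0}]' && python3 - <<'E'
from h import *
to([.466,-.0067,.123],5.2)
E
```

```text
0.1 1013 [0.615 0.616 0.617]
0.15 1522 [0.6   0.615 0.616]
0.2 2743 [0.599 0.6   0.601]
0.3 5443 [0.598 0.6   0.601]
0.4 6652 [0.579 0.592 0.601]
0.5 6677 [0.552 0.556 0.556]
0.6 4035 [0.558 0.582 0.591]
0.8 9282 [0.565 0.573 0.587]
clock: 13.0
tool_pos: [0.4627, -0.0086, 0.2235]
tcp_rot: [0.673, 0.74, 0.008, 0.0]
ft_force: [0.9, -0.1, -0.1]
finger_gap: 0.0854
t 13.0 tcp [ 0.4627 -0.0086  0.2235] yangle 5.47 z [ 0.0112  0.0112 -0.9999] q [-0.14  0.24  0.12  2.1  -0.06  0.79  0.11] F [ 0.9 -0.1 -0.1] gap 0.0854
shift [0.0005 0.0022 0.1006] twist 0.0047
```

```bash
python3 -m crank '[{"tx":0,"ty":0.001,"tz":0.025,"twist":0.005},{"tx":0,"ty":0,"tz":0.035,"twist":0},{"tx":0,"ty":0,"tz":0.02,"twist":0},{"tx":0,"ty":0,"tz":0,"twist":0},{"tx":0,"ty":0,"tz":0,"twist":0}]' 1 && python3 - <<'E'
from h import *
to([.465,-.0072,.123],5.2)
p,d=cams.grab_frame("wrist"); cv2.imwrite("pics/w5.png",p[:,:,::-1])
E
```

```text
clock: 13.62
tool_pos: [0.4697, -0.0137, 0.1461]
tcp_rot: [0.678, 0.735, 0.01, 0.004]
ft_force: [-0.5, -0.1, -0.1]
finger_gap: 0.0853
t 13.62 tcp [ 0.4697 -0.0137  0.1461] yangle 4.68 z [ 0.0204  0.009  -0.9998] q [-0.12  0.39  0.11  2.14 -0.09  0.6   0.14] F [-0.5 -0.1 -0.1] gap 0.0853
shift [ 0.0067 -0.0046  0.023 ] twist -0.0091
```

View pics/w5.png

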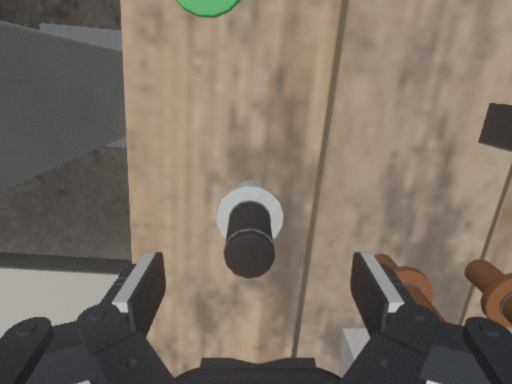

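```bash
python3 -m crank '[{"tx":0.006,"ty":-0.005,"tz":0.004,"twist":-0.009},{"tx":0,"ty":0,"tz":0.006,"twist":0},{"tx":0,"ty":0,"tz":0.007,"twist":0},{"tx":0,"ty":0,"tz":0,"twist":0},{"tx":0,"ty":0,"tz":0,"twist":0}]' 1 && python3 - <<'E'
from h import *
to([.465,-.0072,.123],5.2)
E
```

```text
clock: 14.3
tool_pos: [0.4653, -0.0075, 0.1297]
tcp_rot: [0.674, 0.739, 0.012, 0.006]
ft_force: [0.2, -0.4, 0.3]
finger_gap: 0.0854
t 14.3 tcp [ 0.4653 -0.0075  0.1297] yangle 5.25 z [ 0.0239  0.0093 -0.9997] q [-0.13  0.41  0.1   2.16 -0.1   0.55  0.14] F [ 0.2 -0.4  0.3] gap 0.0854
shift [ 0.0002 -0.0004  0.0067] twist 0.0009
```

```bash
python3 -m crank '[{"tx":0,"ty":-0.001,"tz":0.006,"twist":0},{"tx":0,"ty":0,"tz":0,"twist":0},{"tx":0,"ty":0,"tz":0,"twist":0},{"tx":0,"ty":0,"tz":0,"twist":0},{"tx":0,"ty":0,"tz":0,"twist":0}]' 1 && python3 - <<'E'
from h import *
to([.465,-.0072,.123],5.2)
E
python3 -m crank '[{"tx":0,"ty":0,"tz":0,"twist":0},{"tx":0,"ty":0,"tz":0,"twist":0},{"tx":0,"ty":0,"tz":0,"twist":0},{"tx":0,"ty":0,"tz":0,"twist":0},{"tx":0,"ty":0,"tz":0,"twist":0}]' -1 && python3 - <<'E'
from h import *
st()
E
```

```text
clock: 14.92
tool_pos: [0.4646, -0.0076, 0.1234]
tcp_rot: [0.674, 0.739, 0.012, 0.006]
ft_force: [0.0, -0.5, -0.3]
finger_gap: 0.0854
t 14.93 tcp [ 0.4646 -0.0076  0.1234] yangle 5.24 z [ 0.0242  0.0093 -0.9997] q [-0.12  0.42  0.1   2.16 -0.1   0.54  0.14] F [ 0.  -0.5 -0.3] gap 0.0854
shift [0.0004 0.0004 0.0004] twist 0.0006
clock: 15.55
tool_pos: [0.4644, -0.0076, 0.1239]
tcp_rot: [0.674, 0.739, 0.011, 0.006]
ft_force: [-0.1, -0.2, -0.1]
finger_gap: 0.0228
t 15.55 tcp [ 0.4644 -0.0076  0.1239] yangle 5.24 z [ 0.0238  0.0094 -0.9997] q [-0.12  0.42  0.1   2.16 -0.1   0.54  0.14] F [-0.1 -0.2 -0.1] gap 0.0228
```

```bash
python3 -m crank '[{"tx":0,"ty":0,"tz":-0.03,"twist":0},{"tx":0,"ty":0,"tz":-0.04,"twist":0},{"tx":0,"ty":0,"tz":-0.04,"twist":0},{"tx":-0.01,"ty":0,"tz":-0.01,"twist":0},{"tx":-0.03,"ty":0,"tz":0,"twist":0}]' && python3 - <<'E'
from h import *
foot(H2,L=.1235,off=(0,0,0))
E
```

```text
clock: 16.18
tool_pos: [0.464, -0.0476, 0.245]
tcp_rot: [0.672, 0.74, 0.01, 0.004]
ft_force: [0.4, -0.1, -1.5]
finger_gap: 0.0224
t 16.18 tcp [ 0.464  -0.0476  0.245 ] yangle 5.53 z [ 0.0201  0.0098 -0.9997] q [-0.09  0.21  0.16  2.08 -0.06  0.83  0.2 ] F [ 0.4 -0.1 -1.5] gap 0.0224
foot [ 0.4665 -0.0464  0.1215] err world [ 0.1268 -0.1561  0.    ] shift [-0.1676  0.1112  0.001 ] twist 0.0057
```

```bash
python3 -m crank '[{"tx":-0.04,"ty":0.025,"tz":0,"twist":0.005},{"tx":-0.04,"ty":0.028,"tz":0,"twist":0},{"tx":-0.04,"ty":0.028,"tz":0,"twist":0},{"tx":-0.03,"ty":0.025,"tz":0,"twist":0},{"tx":0,"ty":0,"tz":0,"twist":0}]' && python3 - <<'E'
from h import *
foot(H2,L=.1235,off=(0,0,0))
E
```

```text
clock: 16.8
tool_pos: [0.5826, -0.1964, 0.2388]
tcp_rot: [0.675, 0.738, 0.007, 0.001]
ft_force: [-0.8, -0.3, -2.3]
finger_gap: 0.0225
t 16.8 tcp [ 0.5826 -0.1964  0.2388] yangle 5.05 z [ 0.0118  0.0086 -0.9999] q [ 0.12  0.47  0.22  1.73 -0.13  0.95  0.48] F [-0.8 -0.3 -2.3] gap 0.0225
foot [ 0.5841 -0.1953  0.1153] err world [ 0.0092 -0.0072  0.    ] shift [-0.008   0.0085  0.    ] twist -0.0027
```

```bash
python3 -m crank '[{"tx":-0.008,"ty":0.008,"tz":0.01,"twist":-0.002},{"tx":0,"ty":0,"tz":0.02,"twist":0},{"tx":0,"ty":0,"tz":0.015,"twist":0},{"tx":0,"ty":0,"tz":0,"twist":0},{"tx":0,"ty":0,"tz":0,"twist":0}]' && python3 - <<'E'
from h import *
foot(H2,L=.1235,off=(0,0,0))
E
```

```text
clock: 17.42
tool_pos: [0.5895, -0.2014, 0.1877]
tcp_rot: [0.674, 0.739, 0.006, -0.002]
ft_force: [-0.0, 0.3, -1.3]
finger_gap: 0.0227
t 17.43 tcp [ 0.5895 -0.2014  0.1877] yangle 5.31 z [ 0.0052  0.0115 -0.9999] q [ 0.14  0.55  0.2   1.73 -0.15  0.87  0.51] F [-0.   0.3 -1.3] gap 0.0227
foot [ 0.5902 -0.2     0.0642] err world [ 0.0031 -0.0025  0.    ] shift [-0.0028  0.0029 -0.    ] twist 0.0018
```

```bash
python3 -m crank '[{"tx":-0.0027,"ty":0.0027,"tz":0.002,"twist":0.002},{"tx":0,"ty":0,"tz":0.003,"twist":0},{"tx":0,"ty":0,"tz":0,"twist":0},{"tx":0,"ty":0,"tz":0,"twist":0},{"tx":0,"ty":0,"tz":0,"twist":0}]' && python3 - <<'E'
from h import *
import pickle
foot(H2,L=.1235,off=(0,0,0))
p,d=cams.grab_frame("wrist"); cv2.imwrite("pics/w6.png",p[:,:,::-1])
E
```

```text
clock: 18.05
tool_pos: [0.5939, -0.2041, 0.1845]
tcp_rot: [0.674, 0.739, 0.007, -0.0]
ft_force: [0.1, -0.1, -1.9]
finger_gap: 0.0227
t 18.05 tcp [ 0.5939 -0.2041  0.1845] yangle 5.21 z [ 0.0089  0.0106 -0.9999] q [ 0.15  0.56  0.2   1.72 -0.16  0.86  0.51] F [ 0.1 -0.1 -1.9] gap 0.0227
foot [ 0.595  -0.2028  0.061 ] err world [-0.0017  0.0003  0.    ] shift [ 0.0004 -0.0017 -0.    ] twist 0.0002
```

View pics/w6.png

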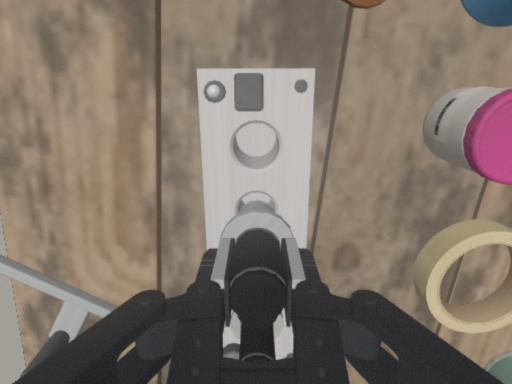

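```bash
python3 -m crank '[{"tx":0,"ty":-0.0008,"tz":0.004,"twist":0},{"tx":0,"ty":0,"tz":0.006,"twist":0},{"tx":0,"ty":0,"tz":0.006,"twist":0},{"tx":0,"ty":0,"tz":0,"twist":0},{"tx":0,"ty":0,"tz":0,"twist":0}]' && python3 - <<'E'
from h import *
foot(H2,L=.1235,off=(0,0,0))
E
```

```text
clock: 18.73
tool_pos: [0.5932, -0.2042, 0.1671]
tcp_rot: [0.674, 0.738, 0.007, -0.0]
ft_force: [1.1, -0.4, -1.2]
finger_gap: 0.0226
t 18.73 tcp [ 0.5932 -0.2042  0.1671] yangle 5.2 z [ 0.0089  0.0103 -0.9999] q [ 0.15  0.59  0.2   1.73 -0.16  0.83  0.51] F [ 1.1 -0.4 -1.2] gap 0.0226
foot [ 0.5943 -0.2029  0.0436] err world [-0.001   0.0004  0.    ] shift [ 0.0005 -0.0009 -0.    ] twist 0.0
```

In the hole (foot 6 mm below the mouth, no resistance). Continue.

```bash
python3 -m crank '[{"tx":0.0003,"ty":-0.0004,"tz":0.007,"twist":0},{"tx":0,"ty":0,"tz":0.008,"twist":0},{"tx":0,"ty":0,"tz":0.008,"twist":0},{"tx":0,"ty":0,"tz":0.002,"twist":0},{"tx":0,"ty":0,"tz":0.001,"twist":0}]' && python3 - <<'E'
from h import *
foot(H2,L=.1235,off=(0,0,0))
E
```

```text
clock: 19.35
tool_pos: [0.5932, -0.2041, 0.1394]
tcp_rot: [0.674, 0.738, 0.007, 0.0]
ft_force: [0.5, -1.1, -0.4]
finger_gap: 0.0222
t 19.35 tcp [ 0.5932 -0.2041  0.1394] yangle 5.19 z [ 0.0094  0.0097 -0.9999] q [ 0.15  0.62  0.19  1.75 -0.17  0.78  0.52] F [ 0.5 -1.1 -0.4] gap 0.0222
foot [ 0.5943 -0.2029  0.0159] err world [-0.001   0.0004  0.    ] shift [ 0.0005 -0.001  -0.    ] twist -0.0003
```

```bash
python3 -m crank '[{"tx":0,"ty":0,"tz":0.002,"twist":0},{"tx":0,"ty":0,"tz":0.002,"twist":0},{"tx":0,"ty":0,"tz":0.002,"twist":0},{"tx":0,"ty":0,"tz":0.002,"twist":0},{"tx":0,"ty":0,"tz":0.002,"twist":0}]' && python3 - <<'E'
from h import *
foot(H2,L=.1235,off=(0,0,0))
E
```

```text
clock: 19.98
tool_pos: [0.5933, -0.2042, 0.1388]
tcp_rot: [0.674, 0.738, 0.008, -0.0]
ft_force: [-5.0, 1.3, 13.1]
finger_gap: 0.0225
t 19.98 tcp [ 0.5933 -0.2042  0.1388] yangle 5.18 z [ 0.01    0.0119 -0.9999] q [ 0.16  0.62  0.19  1.75 -0.17  0.78  0.52] F [-5.   1.3 13.1] gap 0.0225
foot [ 0.5945 -0.2027  0.0153] err world [-0.0012  0.0002  0.    ] shift [ 0.0003 -0.0012 -0.    ] twist -0.0003
```

```bash
python3 -m crank '[{"tx":0,"ty":0,"tz":0,"twist":0},{"tx":0,"ty":0,"tz":0,"twist":0},{"tx":0,"ty":0,"tz":0,"twist":0},{"tx":0,"ty":0,"tz":-0.02,"twist":0},{"tx":0,"ty":0,"tz":-0.03,"twist":0}]' 1 && python3 -m crank '[{"tx":0,"ty":0,"tz":-0.03,"twist":0},{"tx":0,"ty":-0.02,"tz":-0.02,"twist":0},{"tx":-0.01,"ty":-0.04,"tz":0,"twist":0},{"tx":-0.01,"ty":-0.04,"tz":0,"twist":0},{"tx":0,"ty":0,"tz":0,"twist":0}]' && python3 - <<'E'
from h import *
import pickle
st(); I=info("wrist")
p,d=cams.grab_frame("wrist"); cv2.imwrite("pics/w7.png",p[:,:,::-1]); np.save("pics/w7.npy",d); pickle.dump(I,open("pics/w7.pkl","wb"))
p,d=cams.grab_frame("scene"); crop(p[:,:,::-1],210,370,140,290,4,"s7.png")
E
```

```text
clock: 20.6
tool_pos: [0.5915, -0.2037, 0.189]
tcp_rot: [0.674, 0.738, 0.007, -0.003]
ft_force: [-0.1, -0.7, -0.2]
finger_gap: 0.0854
clock: 21.22
tool_pos: [0.4941, -0.2354, 0.2491]
tcp_rot: [0.674, 0.739, 0.01, 0.003]
ft_force: [1.3, 0.3, 1.1]
finger_gap: 0.0855
t 21.23 tcp [ 0.4941 -0.2354  0.2491] yangle 5.24 z [ 0.0181  0.0099 -0.9998] q [ 0.21  0.35  0.24  1.89 -0.12  0.9   0.6 ] F [1.3 0.3 1.1] gap 0.0855
```

View pics/s7.png

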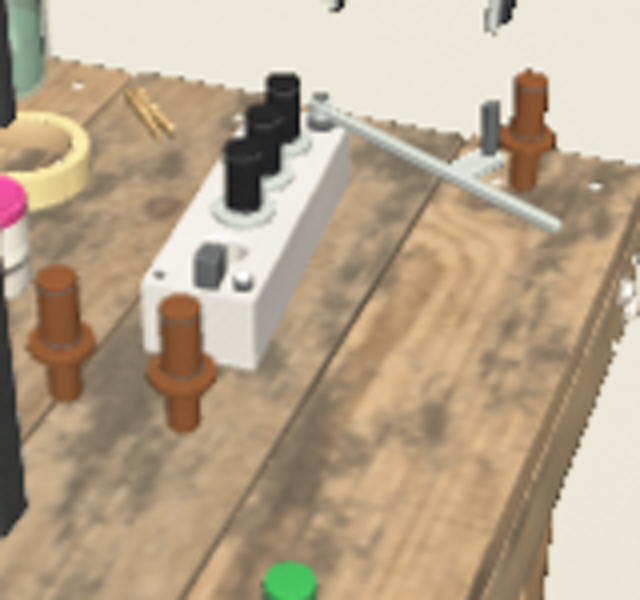

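View pics/w7.png

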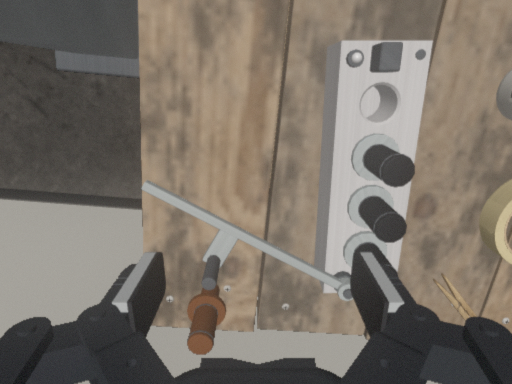

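```bash
python3 - <<'E'
from h import *
import pickle; I=pickle.load(open("pics/w7.pkl","rb")); im=cv2.imread("pics/w7.png"); P=cloud("wrist",np.load("pics/w7.npy"),I)
for n,(u,v) in dict(t24=(395,170),t20=(388,226)).items():
    w=np.zeros(P.shape[:2],bool); w[v-18:v+19,u-20:u+25]=1
    k=w&(im.max(2)<90)&(P[...,2]>.093); print(n,P[k].mean(0).round(4),np.median(P[k,2]),k.sum())
    w=np.zeros(P.shape[:2],bool); w[v-40:v+20,u-48:u+15]=1
    k=w&(P[...,2]>.053)&(P[...,2]<.062)&(im.min(2)>100); print("  collar z",np.median(P[k,2]).round(4),k.sum())
w=np.zeros(P.shape[:2],bool); w[250:300,195:225]=1
k=w&(P[...,2]>.09)&(P[...,2]<.115); print("post top",P[k].mean(0).round(4),k.sum(),P[k].min(0).round(3),P[k].max(0).round(3))
crop(im,120,320,160,360,3,"w7c.png")
to([.465,-.296,.25],49)
E
```

```text
t24 [ 0.5917 -0.2024  0.1001] 0.10015528248036967 879
  collar z 0.0562 944
t20 [ 0.596  -0.2456  0.1004] 0.10009440080429363 788
  collar z 0.0562 1110
post top [ 0.4651 -0.3016  0.1   ] 281 [ 0.459 -0.309  0.09 ] [ 0.471 -0.297  0.105]
t 21.32 tcp [ 0.4974 -0.2337  0.2492] yangle 5.45 z [ 0.0206  0.0102 -0.9997] q [ 0.21  0.35  0.24  1.89 -0.13  0.9   0.6 ] F [-0.5 -0.3 -0.1] gap 0.0852
shift [-0.0589 -0.0382 -0.0021] twist -0.7601
```

View pics/w7c.png

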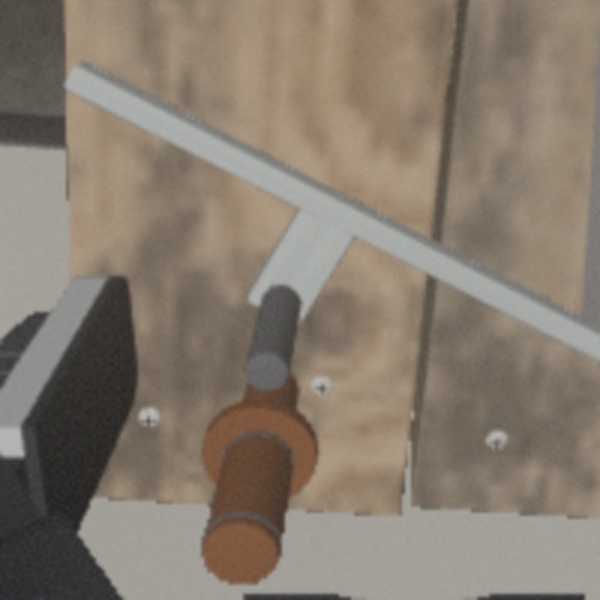

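```bash
cat >> h.py <<'E'
YAW=np.radians(5.2); XR=np.array([np.cos(YAW),np.sin(YAW)]); YR=np.array([-np.sin(YAW),np.cos(YAW)])
CT=np.array([.5953,-.2243]); HG=CT-.098*YR-.018*XR
def post(f): return HG+.12*(np.cos(f)*YR-np.sin(f)*XR)+.032*(-np.cos(f)*XR-np.sin(f)*YR)
def cage(f,zt=.150,yang=None):
    "shift to put grasp axis on the post at keeper angle f"
    s,M=st(); p=post(f); t=np.array([p[0],p[1],zt])-np.r_[M[:2,2]*.054,0]; w=t-s["tool_pos"]
    print("post",p.round(4),"shift",(M.T@w).round(4),"twist",None if yang is None else round(np.radians(np.degrees(np.arctan2(M[1,1],M[0,1]))-yang),4))
E
python3 - <<'E'
from h import *
import pickle; I=pickle.load(open("pics/w7.pkl","rb"))
print(HG.round(4),"post meas",plane("wrist",209,283.3,.103,I).round(4),"tip",plane("wrist",146,187,.067,I).round(4),"hinge",plane("wrist",346,290,.07,I).round(4))
for f in (1.1,1.06,1.0,.7,.4,.2,0): print(f,post(f).round(4))
cage(1.06,.2,49)
E
```

```text
[ 0.5863 -0.3235] post meas [ 0.4654 -0.3034  0.103 ] tip [ 0.4073 -0.2416  0.067 ] hinge [ 0.5859 -0.3237  0.07  ]
1.1 [ 0.4629 -0.3087]
1.06 [ 0.4636 -0.3038]
1.0 [ 0.465  -0.2965]
0.7 [ 0.4784 -0.2619]
0.4 [ 0.5015 -0.2328]
0.2 [ 0.5212 -0.2177]
0 [ 0.5435 -0.2069]
t 21.32 tcp [ 0.4974 -0.2337  0.2492] yangle 5.45 z [ 0.0206  0.0102 -0.9997] q [ 0.21  0.35  0.24  1.89 -0.13  0.9   0.6 ] F [-0.5 -0.3 -0.1] gap 0.0852
post [ 0.4636 -0.3038] shift [-0.0674 -0.0425  0.0478] twist -0.7601
```

```bash
python3 -m crank '[{"tx":-0.033,"ty":-0.02,"tz":0,"twist":0},{"tx":-0.033,"ty":-0.02,"tz":0,"twist":-0.1},{"tx":0,"ty":0,"tz":0,"twist":-0.18},{"tx":0,"ty":0,"tz":0,"twist":-0.18},{"tx":0,"ty":0,"tz":0,"twist":-0.18}]' 0 && python3 -m crank '[{"tx":0,"ty":0,"tz":0,"twist":-0.1},{"tx":0,"ty":0,"tz":0,"twist":0},{"tx":0,"ty":0,"tz":0,"twist":0},{"tx":0,"ty":0,"tz":0,"twist":0},{"tx":0,"ty":0,"tz":0,"twist":0}]' && python3 - <<'E'
from h import *
cage(1.055,.2,49)
E
```

```text
clock: 21.95
tool_pos: [0.4715, -0.3021, 0.2501]
tcp_rot: [0.392, 0.92, 0.01, 0.01]
ft_force: [-0.5, 0.4, 0.7]
finger_gap: 0.0426
clock: 22.58
tool_pos: [0.476, -0.3004, 0.2509]
tcp_rot: [0.344, 0.939, 0.01, 0.012]
ft_force: [-0.1, -0.2, 0.5]
finger_gap: 0.0426
t 22.57 tcp [ 0.476  -0.3004  0.2509] yangle 49.81 z [ 0.0291  0.0099 -0.9995] q [ 0.44  0.36  0.11  1.85 -0.08  0.91  1.46] F [-0.1 -0.2  0.5] gap 0.0426
post [ 0.4637 -0.3032] shift [ 0.0092 -0.0128  0.0504] twist 0.0141
```

```bash
python3 -m crank '[{"tx":0.009,"ty":-0.013,"tz":0.01,"twist":0},{"tx":0,"ty":0,"tz":0.02,"twist":0},{"tx":0,"ty":0,"tz":0.015,"twist":0},{"tx":0,"ty":0,"tz":0,"twist":0},{"tx":0,"ty":0,"tz":0,"twist":0}]' 0 && python3 - <<'E'
from h import *
cage(1.055,.15,49)
E
```

```text
clock: 23.2
tool_pos: [0.4579, -0.3053, 0.2026]
tcp_rot: [0.345, 0.939, 0.009, 0.011]
ft_force: [-0.1, 0.6, -0.8]
finger_gap: 0.0427
t 23.2 tcp [ 0.4579 -0.3053  0.2026] yangle 49.65 z [ 0.0265  0.0098 -0.9996] q [ 0.47  0.41  0.1   1.92 -0.09  0.8   1.49] F [-0.1  0.6 -0.8] gap 0.0427
post [ 0.4637 -0.3032] shift [-0.0016  0.0027  0.0527] twist 0.0113
```

```bash
python3 -m crank '[{"tx":-0.0015,"ty":0.003,"tz":0.01,"twist":0.01},{"tx":0,"ty":0,"tz":0.015,"twist":0},{"tx":0,"ty":0,"tz":0.018,"twist":0},{"tx":0,"ty":0,"tz":0,"twist":0},{"tx":0,"ty":0,"tz":0,"twist":0}]' 0 && python3 - <<'E'
from h import *
cage(1.055,.15,49)
p,d=cams.grab_frame("wrist"); cv2.imwrite("pics/w8.png",p[:,:,::-1])
E
```

```text
clock: 23.82
tool_pos: [0.4634, -0.3035, 0.1577]
tcp_rot: [0.35, 0.937, 0.009, 0.012]
ft_force: [-0.0, -0.4, 0.8]
finger_gap: 0.0426
t 23.82 tcp [ 0.4634 -0.3035  0.1577] yangle 49.08 z [ 0.0281  0.0091 -0.9996] q [ 0.47  0.48  0.1   1.93 -0.1   0.71  1.48] F [-0.  -0.4  0.8] gap 0.0426
post [ 0.4637 -0.3032] shift [ 0.0009 -0.0011  0.0077] twist 0.0013
```

View pics/w8.png

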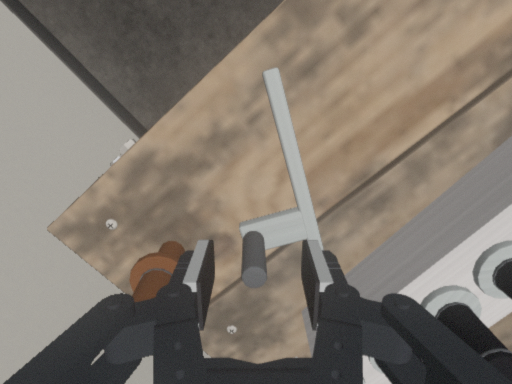

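```bash
python3 -m crank '[{"tx":0,"ty":-0.001,"tz":0.007,"twist":0},{"tx":0,"ty":0,"tz":0,"twist":0},{"tx":0,"ty":0,"tz":0,"twist":0},{"tx":0,"ty":0,"tz":0,"twist":0},{"tx":0,"ty":0,"tz":0,"twist":0}]' -0.4 && cat >> h.py <<'E'
def arc(fs,off,zt=.15):
    s,M=st(); yd=M[:2,1]; cur=s["tool_pos"]+np.r_[M[:2,2]*.054,0]; prev=cur
    for f in fs:
        p=post(f)+off*yd; t=np.r_[p,zt]; print(f,"shift",(M.T@(t-prev)).round(4)); prev=t
E
python3 - <<'E'
from h import *
arc([1.0,.9,.8,.7,.6,.5,.4,.3,.2,.1,0],.007)
E
```

```text
clock: 24.5
tool_pos: [0.4635, -0.3047, 0.1516]
tcp_rot: [0.35, 0.937, 0.009, 0.013]
ft_force: [0.3, -0.0, -0.6]
finger_gap: 0.0256
t 24.5 tcp [ 0.4635 -0.3047  0.1516] yangle 49.07 z [ 0.0302  0.0078 -0.9995] q [ 0.47  0.49  0.1   1.94 -0.1   0.7   1.49] F [ 0.3 -0.  -0.6] gap 0.0256
1.0 shift [0.0052 0.0128 0.0019]
0.9 shift [0.0053 0.0112 0.0002]
0.8 shift [0.0042 0.0117 0.0002]
0.7 shift [0.003  0.012  0.0003]
0.6 shift [0.0018 0.0123 0.0003]
0.5 shift [0.0006 0.0124 0.0003]
0.4 shift [-0.0007  0.0124  0.0003]
0.3 shift [-0.0019  0.0123  0.0003]
0.2 shift [-0.0031  0.012   0.0004]
0.1 shift [-0.0043  0.0116  0.0004]
0 shift [-0.0055  0.0111  0.0004]
```

```bash
python3 -m crank '[{"tx":0.005,"ty":0.0128,"tz":0,"twist":0},{"tx":0.0053,"ty":0.0112,"tz":0,"twist":0},{"tx":0.004,"ty":0.0117,"tz":0,"twist":0},{"tx":0.003,"ty":0.012,"tz":0,"twist":0},{"tx":0,"ty":0,"tz":0,"twist":0}]' && python3 - <<'E'
from h import *
arc([.6,.5,.4,.3,.2,.1,0],.007)
p,d=cams.grab_frame("wrist"); cv2.imwrite("pics/w9.png",p[:,:,::-1])
E
```

```text
clock: 25.12
tool_pos: [0.483, -0.2524, 0.1524]
tcp_rot: [0.349, 0.937, 0.009, 0.012]
ft_force: [0.4, 0.1, 0.8]
finger_gap: 0.0256
t 25.12 tcp [ 0.483  -0.2524  0.1524] yangle 49.19 z [ 0.0295  0.0089 -0.9995] q [ 0.37  0.48  0.09  1.96 -0.1   0.69  1.38] F [0.4 0.1 0.8] gap 0.0256
0.6 shift [-0.      0.0077  0.0026]
0.5 shift [0.0005 0.0124 0.0003]
0.4 shift [-0.0007  0.0124  0.0003]
0.3 shift [-0.0019  0.0123  0.0004]
0.2 shift [-0.0032  0.012   0.0004]
0.1 shift [-0.0043  0.0116  0.0004]
0 shift [-0.0055  0.0111  0.0004]
```

View pics/w9.png

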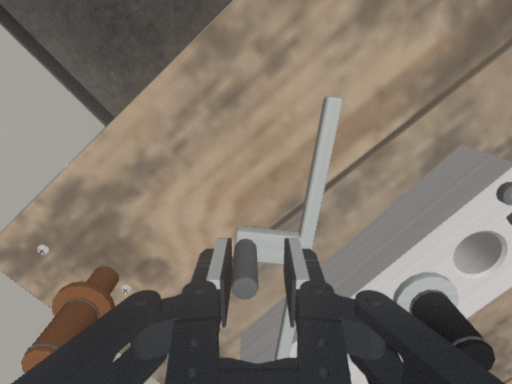

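```bash
python3 -m crank '[{"tx":0,"ty":0.009,"tz":0.001,"twist":0},{"tx":0.0005,"ty":0.0124,"tz":0,"twist":0},{"tx":-0.0007,"ty":0.0124,"tz":0,"twist":0},{"tx":-0.002,"ty":0.012,"tz":0,"twist":0},{"tx":0,"ty":0,"tz":0,"twist":0}]' && python3 - <<'E'
from h import *
arc([.3,.2,.1,0],.007)
p,d=cams.grab_frame("wrist"); cv2.imwrite("pics/w10.png",p[:,:,::-1])
E
```

```text
clock: 25.8
tool_pos: [0.5168, -0.2181, 0.1526]
tcp_rot: [0.349, 0.937, 0.009, 0.012]
ft_force: [0.2, -0.2, -0.5]
finger_gap: 0.0256
t 25.8 tcp [ 0.5168 -0.2181  0.1526] yangle 49.1 z [ 0.0296  0.0083 -0.9995] q [ 0.29  0.5   0.09  1.92 -0.09  0.7   1.29] F [ 0.2 -0.2 -0.5] gap 0.0256
0.3 shift [ 0.001  -0.0033  0.0025]
0.2 shift [-0.0031  0.012   0.0004]
0.1 shift [-0.0043  0.0116  0.0004]
0 shift [-0.0055  0.0111  0.0004]
```

View pics/w10.png

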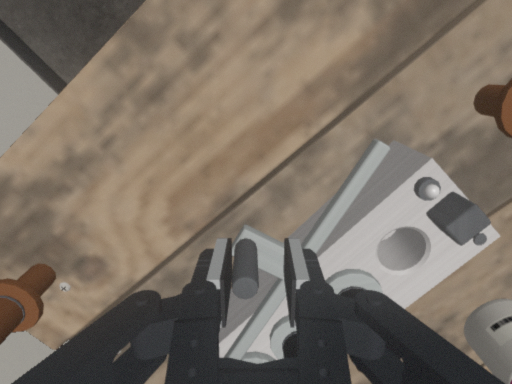

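```bash
python3 -m crank '[{"tx":-0.001,"ty":0.0,"tz":0,"twist":0},{"tx":-0.0015,"ty":0.0085,"tz":0,"twist":0},{"tx":-0.004,"ty":0.009,"tz":0,"twist":0},{"tx":0,"ty":0,"tz":0,"twist":0},{"tx":0,"ty":0,"tz":0,"twist":0}]' && python3 - <<'E'
from h import *
arc([.1,0],.007)
p,d=cams.grab_frame("wrist"); cv2.imwrite("pics/w11.png",p[:,:,::-1])
E
```

```text
clock: 26.48
tool_pos: [0.5333, -0.2102, 0.1532]
tcp_rot: [0.351, 0.936, 0.009, 0.012]
ft_force: [0.9, -0.3, -0.1]
finger_gap: 0.0257
t 26.48 tcp [ 0.5333 -0.2102  0.1532] yangle 48.96 z [ 0.0291  0.0074 -0.9995] q [ 0.27  0.51  0.09  1.89 -0.09  0.72  1.27] F [ 0.9 -0.3 -0.1] gap 0.0257
0.1 shift [0.0009 0.0035 0.0033]
0 shift [-0.0054  0.0112  0.0004]
```

View pics/w11.png

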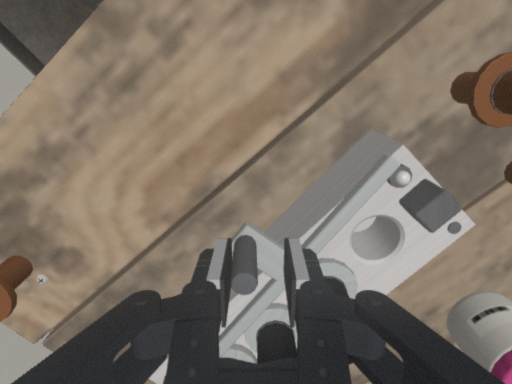

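```bash
python3 -m crank '[{"tx":0,"ty":0.004,"tz":0,"twist":0},{"tx":-0.002,"ty":0.005,"tz":0,"twist":0},{"tx":-0.002,"ty":0.005,"tz":0,"twist":0},{"tx":-0.001,"ty":0.002,"tz":0,"twist":0},{"tx":0,"ty":0,"tz":0,"twist":0}]' && python3 - <<'E'
from h import *
arc([0],.007)
p,d=cams.grab_frame("wrist"); cv2.imwrite("pics/w12.png",p[:,:,::-1])
p,d=cams.grab_frame("scene"); crop(p[:,:,::-1],230,330,130,250,5,"s12.png")
E
```

```text
clock: 27.15
tool_pos: [0.5451, -0.2033, 0.1532]
tcp_rot: [0.352, 0.936, 0.007, 0.01]
ft_force: [-1.5, -1.6, 0.0]
finger_gap: 0.0255
t 27.15 tcp [ 0.5451 -0.2033  0.1532] yangle 48.79 z [ 0.0232  0.0059 -0.9997] q [ 0.25  0.53  0.09  1.87 -0.09  0.73  1.24] F [-1.5 -1.6  0. ] gap 0.0255
0 shift [-0.0004  0.0021  0.0032]
```

View pics/w12.png

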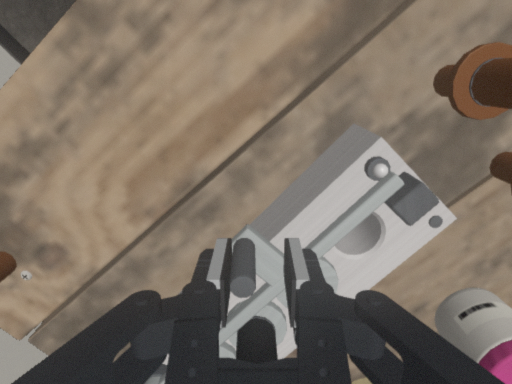

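View pics/s12.png

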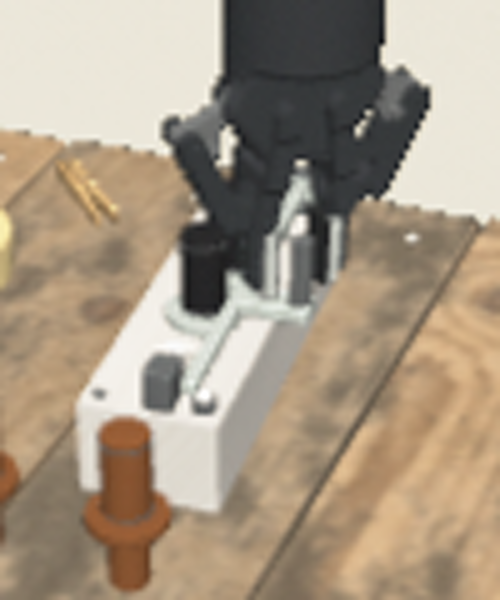

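```bash
python3 -m crank '[{"tx":0,"ty":0.003,"tz":0,"twist":0},{"tx":-0.001,"ty":0.003,"tz":0,"twist":0},{"tx":0,"ty":0.002,"tz":0,"twist":0},{"tx":0,"ty":0.001,"tz":0,"twist":0},{"tx":0,"ty":0.001,"tz":0,"twist":0}]' && python3 - <<'E'
from h import *
arc([0],.007)
p,d=cams.grab_frame("wrist"); crop(p[:,:,::-1],200,470,120,320,2.8,"w13.png")
E
```

```text
clock: 27.88
tool_pos: [0.5462, -0.203, 0.1529]
tcp_rot: [0.355, 0.935, 0.003, 0.006]
ft_force: [-4.3, -2.8, 2.1]
finger_gap: 0.0255
t 27.88 tcp [ 0.5462 -0.203   0.1529] yangle 48.39 z [ 1.290e-02  6.000e-04 -9.999e-01] q [ 0.24  0.53  0.1   1.86 -0.08  0.74  1.22] F [-4.3 -2.8  2.1] gap 0.0255
0 shift [-0.0001  0.0018  0.0029]
```

View pics/w13.png

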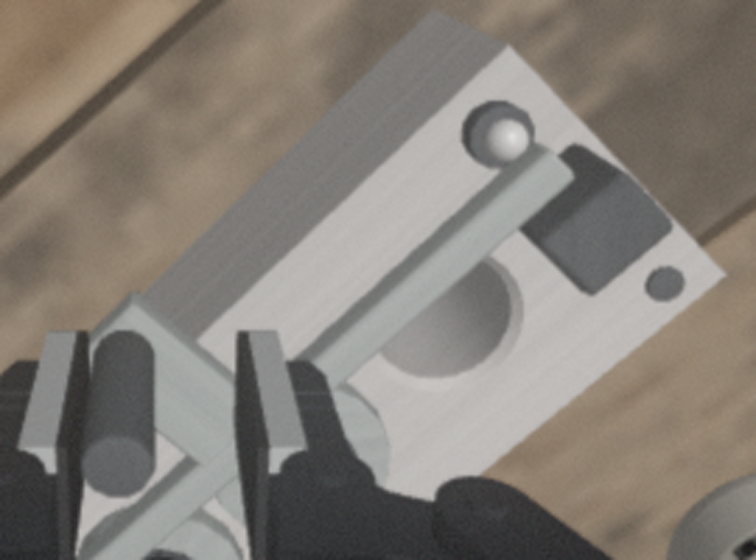

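```bash
python3 -m crank '[{"tx":0,"ty":-0.005,"tz":0,"twist":0},{"tx":0,"ty":0,"tz":0,"twist":0},{"tx":0,"ty":0,"tz":-0.02,"twist":0},{"tx":0,"ty":0,"tz":-0.03,"twist":0},{"tx":0,"ty":0,"tz":-0.04,"twist":0}]' && python3 -m crank '[{"tx":0.02,"ty":-0.03,"tz":-0.03,"twist":0},{"tx":0.02,"ty":-0.04,"tz":-0.01,"twist":0},{"tx":0.02,"ty":-0.04,"tz":0,"twist":0},{"tx":0,"ty":0,"tz":0,"twist":0},{"tx":0,"ty":0,"tz":0,"twist":0}]' && python3 - <<'E'
from h import *
st()
p,d=cams.grab_frame("top"); crop(p[:,:,::-1],200,380,130,270,4,"t14.png"); np.save("pics/t14.npy",d); cv2.imwrite("pics/t14f.png",p[:,:,::-1])
p,d=cams.grab_frame("scene"); crop(p[:,:,::-1],230,330,130,250,5,"s14.png")
p,d=cams.grab_frame("wrist"); cv2.imwrite("pics/w14.png",p[:,:,::-1])
E
```

```text
clock: 28.55
tool_pos: [0.5426, -0.2019, 0.2416]
tcp_rot: [0.353, 0.936, 0.005, 0.004]
ft_force: [0.0, 0.7, 0.4]
finger_gap: 0.0256
clock: 29.18
tool_pos: [0.4282, -0.2432, 0.286]
tcp_rot: [0.35, 0.937, 0.007, 0.012]
ft_force: [0.7, 0.0, 0.6]
finger_gap: 0.026
t 29.18 tcp [ 0.4282 -0.2432  0.286 ] yangle 49.08 z [ 0.0266  0.0051 -0.9996] q [ 0.34  0.2   0.15  1.99 -0.06  0.94  1.38] F [0.7 0.  0.6] gap 0.026
```

View pics/t14.png

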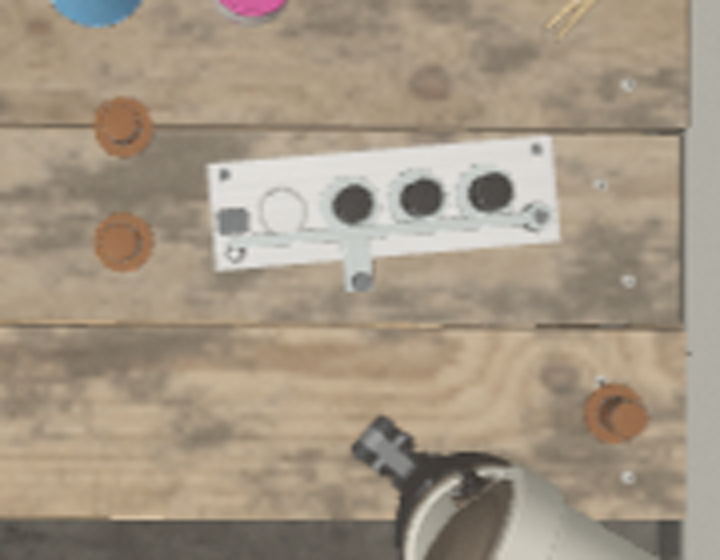

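View pics/s14.png

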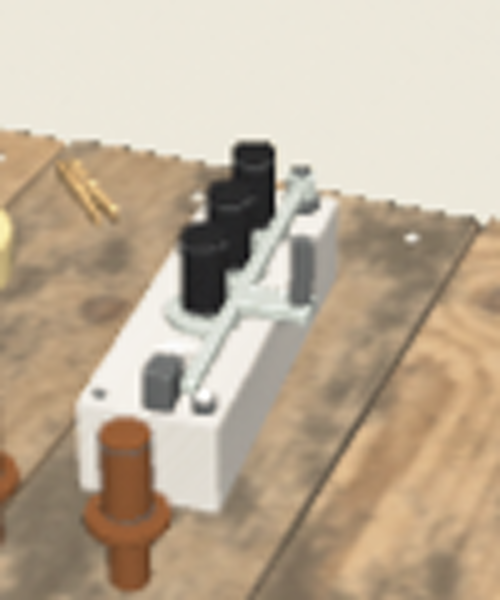

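View pics/w14.png

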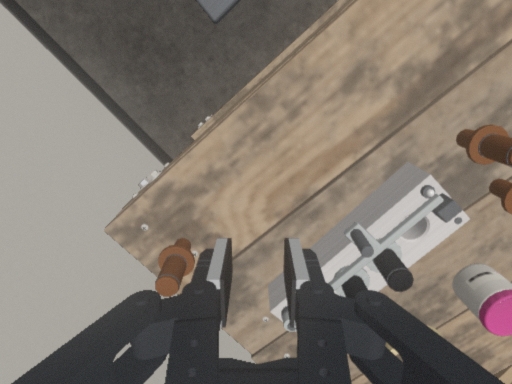

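```bash
python3 - <<'E'
from h import *
from rig import hand_in
p=plane("top",361.0/4+200-.4,282/4.+130-.4,.103); print(p.round(4)); h=HG-[0,.003]; r=p[:2]-h; r0=post(0)-HG
print("angle",np.arctan2(r[1],r[0])-np.arctan2(r0[1],r0[0]))
im=cv2.imread("pics/t14f.png"); P=cloud("top",np.load("pics/t14.npy"))
for n,(u,v) in dict(p24=(288,181),p20=(305,179),p16=(322,178)).items():
    w=np.zeros(P.shape[:2],bool); w[v-7:v+8,u-7:u+8]=1; k=w&(im.max(2)<90)&(P[...,2]>.09); print(n,P[k].mean(0).round(4))
st(); print(hand_in())
E
```

```text
[ 0.5434 -0.2086  0.103 ]
angle -0.002808711916469697
p24 [ 0.5929 -0.2038  0.1002]
p20 [ 0.5974 -0.248   0.1008]
p16 [ 0.5996 -0.2856  0.1416]
t 29.32 tcp [ 0.4281 -0.2432  0.2855] yangle 49.13 z [ 0.0249  0.0052 -0.9997] q [ 0.34  0.2   0.15  1.99 -0.06  0.94  1.38] F [ 0.  -0.   0.3] gap 0.0254
the job is handed in; nothing more can be done
None
```

Both loose punches are back in the rack, the 20 mm in the second hole and the 24 mm in the third. The keeper is swung past the spring ball onto its stop. I handed the job in at about 29 s of the 72 s, with the gripper clear of everything; no verdict was reported.

**Punches:** the grip tops measured 100 mm above the bench and the collars 56 mm, as they should when fully home, before I moved the keeper. The final top view put both punches within about 2 mm of their holes, allowing for the 3 mm offset below.

**Keeper:** the last pictures show the bar against the stop block and past the ball. The post position works out to about -0.003 rad, so shut. At the end I pushed the post with about 5 N and it moved no further.

**Checks that disagreed:**
- **16 mm punch:** an automatic reading of its top in the final top view gave 142 mm, where 100 mm was expected. I took this as depth error at its edges and did not repeat it. In the pictures it stands in its hole as before, and I saw no sign of contact with it.
- **Camera offset:** the top and wrist cameras differed by about 3 mm in y. I used the wrist camera for both picking and placing so the offset cancelled.
- **Tool tilt:** the tool drifted up to about 0.03 rad off vertical during the moves. The punches still went in without resistance until they seated, and the press at the end was 11 to 13 N.

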